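# Close a waste tank with its camlock cap

## Robot

A 7-joint arm with a two-finger parallel gripper is mounted at the origin on a cart in front of the work surface, level with it; the furniture and walls round the work are solid. World frame = base frame: x ahead of the robot, y to its left, z up, the work surface at z = 0. Lengths are in m, angles in rad, forces in N, time in s.
With the tool pointing down it reaches from about 0.425 to 0.925 m from the base axis. Payload 6.8 kg.
Tool frame: the origin (TCP) lies on the mounting face of the last link; the fingertips stand 173 mm ahead of it and the grasp point (between the pads) lies 155 mm ahead of it; z points along the fingers, y is the direction in which the jaws open and shut (so a half turn about z gives the same grasp; the last joint's range is limited). The gripper opens to 85 mm and grips with 20 to 120 N. Pads are 22 mm wide; open, the fingers measure 114 mm over their backs; the gripper's body (76 mm by 85 mm) begins 54 mm behind the grasp point. The pads swing forward as they close: fully open they stand 13 mm farther back than shut.
Start: joints at [-1.444, 0.477, 0.022, 1.555, -0.011, 1.109, -0.083], TCP at [0.157, 0.656, 0.405] pointing down, gripper open.
Joint ranges: [-2.96, 2.96], [-0.34, 2.1], [-1.41, 1.46], [0.24, 2.44], [-1.37, 4.51], [0.17, 1.92], [-2.96, 2.96]. Speed limits (rad/s): [2.39, 2.39, 3.14, 3.14, 3.14, 3.14, 3.14].

## Interface

Orientations are given as a unit quaternion [w, x, y, z].
In Python, from station import sensors, read_camera, bot gives the robot as it stands. The module is installed in compiled form; this text tells all that it offers.
- The arm moves only by the tool play_rows, never from a script. Its argument "commands" is a list of rows, each a list of 4 numbers: the shift along the tool's x, y, z in m, then the turn about the tool's z in degrees. A call has 1 to 20 rows; each row shifts and turns the commanded pose from where the row before left it, along the tool's axes as they then stand; what a row does not reach is not made up. A row lasts 1/10 s, in which the tool goes at most 50 mm and 8.59 degrees, less where a joint would pass 70% of its speed; a pose out of reach is approached as far as the arm can. A call with a gripper value outside its range is refused whole. "claw" is the finger opening in m, from 0 to 0.0854, set as the call begins (left out, the last holds). The fingers move at their own pace and stop on an object; "force" is the grip in N (left out, the last holds). Time passes only in rows, so rows that do not move let the fingers close. It gives the time, the measured TCP pose, the force and the opening at its end, in the units of the state.
- sensors.get_obs(): the state, without advancing time (a new reading comes with each control period).
- read_camera(name): name is "side" or "top" or "wrist"; returns a dict with "frame" (480x640x3 uint8, blue, green, red), "depth" (480x640 float32, m along the optical axis (not along the pixel's ray), 0 where there is no reading), "fx", "fy", "cx", "cy" (pixels), "rvec" (rotation vector, rad) and "tvec" (3), from world to camera coordinates, as OpenCV has them; the wrist camera has in their place "T_tool_cam" (4x4, takes a point from camera to tool coordinates, whose origin is the TCP and whose axes are the flange's). Camera axes: x right, y down, z forward; pixel columns grow to the right and rows downward; lengths in m; the calibration is good to about 2 mm. A picture is of the moment at which its call begins: read the wrist's pose just before it.
- bot.hand_in(): hands the job in, once; it reports no verdict.
The state is a dict: "t": time; "q": joint angles; "joint_vel": joint speeds; "joint_torque": joint torques, N m; "eef_pos": TCP position; "tool_rot": TCP orientation; "contact_force": force on the tool from outside, world axes, zero at the start; "torque": the same for the moment, N m; "gripper_width": opening from 0.0 (shut) to 1.0 (fully open).
Only numpy, scipy, OpenCV 4.12 (cv2) and the standard library are available. Lean on these libraries where they do the work, as an engineer would, in place of code of your own. Each camera call takes 0.05 s, during which the arm holds its last target.

## Task

The analyser's liquid-waste tank is ready for collection and has to be sealed. Set the metal camlock cap square on the grooved adaptor on top of the tank and push it home against the drag of its seal until you feel its gasket bed firmly, about 25 N in all and never over 40 N, then swing its two cam levers all the way down, one after the other, so that the cap is clamped. Do not force a lever that jams, and leave the things standing around where they are.

Things in the scene. Friction and masses are not known exactly. Their poses are not given: they have to be found in the camera images.
- tank: Low white liquid-waste can 150 x 210 mm, 90 mm high, in a grey spill tray 180 x 240 mm with 24 mm rim; heavy, does not move. Origin: centre of the tray's underside, y along its length, z up. The steel camlock adaptor rises from the top, 45 mm from the middle on the +y half; on the -y half a carrying grip and a small ribbed vent cap, both below 115 mm.
- adaptor_top (a point): Centre of the adaptor's top face, 163 mm above the worktop; z up along its axis. From the top down: a lip 36.6 mm in diameter with a 2 mm chamfer, a groove all round 8 to 29 mm below the top (26 mm in diameter at its bottom), a plain part 36.6 mm in diameter, and from 51 mm down a hex nut 52 mm over corners.
- cap: Aluminium camlock cap, about 0.3 kg, standing mouth down, as used. Origin: centre of its mouth, z up. Body 50 mm in diameter up to 42 mm, above it a fluted top 39 mm in diameter from 42 to 58 mm: grip this along the cap's x axis (the levers are on the +y and -y sides); fingertips may push on the shoulder at 42 mm. Bore 38.4 mm, so 0.9 mm play round the adaptor; flares to 43.8 mm at the mouth.
- cap_mouth (a point): Centre of the cap's mouth, axes as the cap. On the adaptor: from 18 mm below adaptor_top a rubber lip seal drags with about 8 N; between 32.6 and 34.8 mm (gaskets differ in thickness) the face gasket meets the adaptor. Clamped, the mouth is 35 mm below adaptor_top. If the cap is not pushed home, the levers jam half way.
- cap_gasket: Rubber face gasket inside the cap, a disc 25 mm in diameter that lands on the adaptor's top face. Its own thickness differs from cap to cap and cannot be seen; it yields by 1 mm per 16 N. It is bedded once it carries 12 N, that is with 20 N or more on the cap; aim for about 25 N. It springs back up to 1.5 mm when let go. Origin: centre of its lower face.
- lever_a (a joint): Steel cam lever on the cap's +y side: bar 11 mm wide (14 at the end), 5 mm thick, 56 mm long from its pin. 0: raised, 80 degrees above level, outward; grows as it swings out and down (1.4: level); stop at 2.4, 58 degrees below level. Starts at 0 to 0.4; stays where left. From about 1.7 the cam bites: 4 to 12 N at 50 mm. The first lever tilts the cap up to 4 degrees, the second rights it.
- lever_b (a joint): The like cam lever on the cap's -y side, with the same joint values as lever_a.
- lever_a_tip (a point): Point on the middle line of lever_a, 50 mm from its pin (the end is 6 mm farther out); moves with the lever.
- lever_a_pin (a point): Centre of the pin on which lever_a turns: on the cap's +y side, 25.4 mm from its axis, 18 mm above its mouth; the pin lies along the cap's x axis. Axes as the cap.
- lever_b_tip (a point): Point on the middle line of lever_b, 50 mm from its pin (the end is 6 mm farther out); moves with the lever.
- lever_b_pin (a point): Centre of the pin on which lever_b turns: on the cap's -y side, 25.4 mm from its axis, 18 mm above its mouth; the pin lies along the cap's x axis. Axes as the cap.
- vial: Small clear bottle with white cap, 32 mm in diameter, 75 mm high, a bystander to be left alone. Origin: centre of its underside.
- reagent: Clear reagent bottle with white cap, 44 mm in diameter, 120 mm high, a bystander to be left alone. Origin: centre of its underside.
- oil: Brown dropper bottle with black cap, 33 mm in diameter, 72 mm high, a bystander to be left alone. Origin: centre of its underside.
- cup_low: Small specimen cup with screw lid, 41 mm in diameter, 39 mm high, a bystander to be left alone. Origin: centre of its underside.
Not all that is in view belongs to the job. There is more than one size of the cap; the job needs the smaller.

How it is judged:
On the way, in this order (a step that is already met when the one before it is completed fails the run):
1. the cap sits square over the adaptor and is pushed home, its face gasket bedded on the adaptor with at least 12 N, both levers still raised (z of cap_mouth in the frame of adaptor_top below -0.031 m and horizontal distance between cap_mouth and adaptor_top below 0.003 m and angle between the z axis of cap and the z axis of adaptor_top, either way round below 0.1 rad and contact force between cap_gasket and tank above 12 N and value of joint each of lever_a, lever_b below 1.2 rad), for 0.2 s.
2. the first cam lever is swung all the way down with the cap still home (z of cap_mouth in the frame of adaptor_top below -0.0305 m and horizontal distance between cap_mouth and adaptor_top below 0.004 m and angle between the z axis of cap and the z axis of adaptor_top, either way round below 0.12 rad and value of joint any of lever_a, lever_b above 2.1 rad), for 0.2 s.
At the end, for the whole second after the job is handed in: The cap is on the adaptor, clamped to within 2 mm of full depth, centred within 2 mm and tilted less than 0.05 rad against it, both cam levers swung down (joints above 2.1 of 2.4 rad), the cap at rest and untouched, and no bystander moved by more than 30 mm (z of cap_mouth in the frame of adaptor_top below -0.033 m and horizontal distance between cap_mouth and adaptor_top below 0.002 m and angle between the z axis of cap and the z axis of adaptor_top, either way round below 0.05 rad and value of joint each of lever_a, lever_b above 2.1 rad and linear speed of cap below 0.01 m/s).
It fails at once if the cap is pressed on the adaptor with more than 42 N while both levers are raised (contact force between cap and tank above 42 N and value of joint each of lever_a, lever_b below 1.2 rad).
It fails at once if a lever is forced: more than 280 N between cap and tank at cams and bore (contact force between cap and tank above 280 N).
It fails at once if a bystander moved by more than 30 mm (distance of any of vial, reagent, oil, cup_low from where it was at the start of the episode above 0.03 m).
It also fails if it takes over 72 s, if anything falls off the work surface, if the arm or the gripper's body presses on something with over 40 N, if the wrist force passes 120 N, or if a joint passes its speed limit or range.

## Working session

There is one attempt and no reset: what is moved stays moved. The work goes in short steps, Python scripts to look and compute and a tool call to move; the robot and the scene stay as the last step left them, time stands still between calls to the robot, and variables do not carry over. Pictures are saved under pics/ and viewed, and the job is handed in when it is done.

Besides the shell and the picture viewer there is one more tool, called after ">>>" as name(argument=value, ...) on one line, values as JSON. play_rows: Moves the arm, as the interface text tells. Its arguments: {"type":"object","properties":{"commands":{"type":"array"},"claw":{"type":"number"},"force":{"type":"number"}},"required":["commands"]}

```bash
ls; mkdir -p pics; python3 - <<'E'
from station import sensors, read_camera, bot
import cv2
o=sensors.get_obs();print(o)
for n in ["side","top","wrist"]:
    c=read_camera(n);cv2.imwrite(f"pics/{n}0.png",c["frame"])
    print(n,{k:v for k,v in c.items() if k not in("frame","depth")})
E
```

```text
pics
{'t': 0.0, 'q': array([-1.44410711,  0.47780471,  0.02231661,  1.55647577, -0.01146823,
        1.10930605, -0.0830761 ]), 'joint_vel': array([ 1.53882930e-03, -7.63146191e-04, -7.54019540e-04, -1.31944043e-03,
       -3.22433589e-04, -3.23725765e-05,  1.08266818e-03]), 'joint_torque': array([-1.26294012e-04, -5.96450007e+01,  1.60796966e+00, -2.81207621e+01,
        1.24441463e-02,  9.29964735e-03,  8.49586002e-06]), 'eef_pos': array([0.15694871, 0.65620611, 0.40371162]), 'tool_rot': array([-3.08491504e-05,  1.17085387e-01,  9.93121413e-01, -9.32438836e-04]), 'contact_force': array([-1.39159489,  0.39083326, -0.09802145]), 'torque': array([-0.0036802 , -0.06364568,  0.00711813]), 'gripper_width': 1.0019340770311511}
side {'fx': 624.9914741541669, 'fy': 624.9914741541669, 'cx': 327.36876846244786, 'cy': 232.65295955794076, 'rvec': array([ 0.05341452, -2.76682961,  1.4676117 ]), 'tvec': array([0.49184765, 0.25437033, 1.31926717])}
top {'fx': 530.3844153753532, 'fy': 530.3844153753532, 'cx': 322.0056753089184, 'cy': 242.0352178989413, 'rvec': array([ 2.15589753, -2.19296204,  0.10222055]), 'tvec': array([-0.26978305,  0.52760092,  1.21765023])}
wrist {'fx': 393.85569136261154, 'fy': 393.85569136261154, 'cx': 324.7618667867644, 'cy': 238.19325409751593, 'T_tool_cam': array([[-5.55331274e-04, -9.55237568e-01, -2.95839281e-01,
         7.53134852e-02],
       [ 9.99998758e-01, -9.41629832e-05, -1.57309254e-03,
        -3.00014458e-04],
       [ 1.47481998e-03, -2.95839787e-01,  9.55236434e-01,
         3.02219882e-02],
       [ 0.00000000e+00,  0.00000000e+00,  0.00000000e+00,
         1.00000000e+00]])}
```

View pics/side0.png

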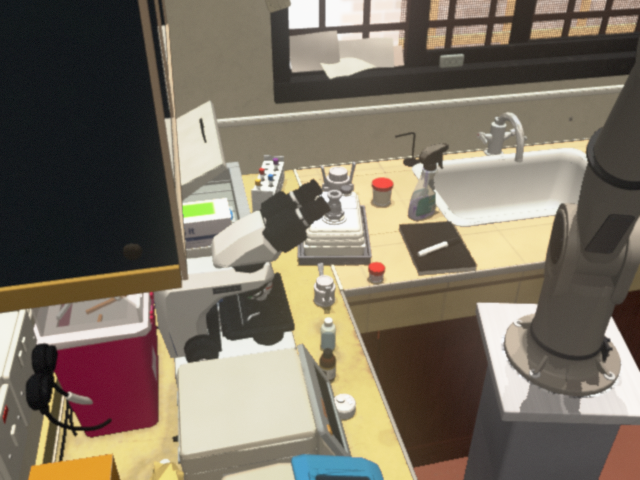

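View pics/top0.png

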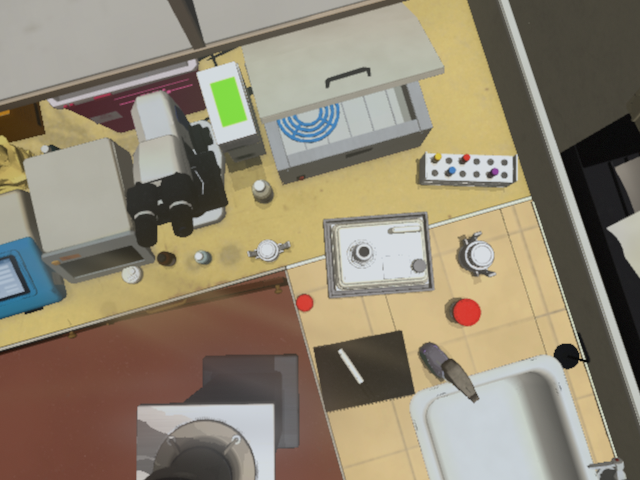

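View pics/wrist0.png

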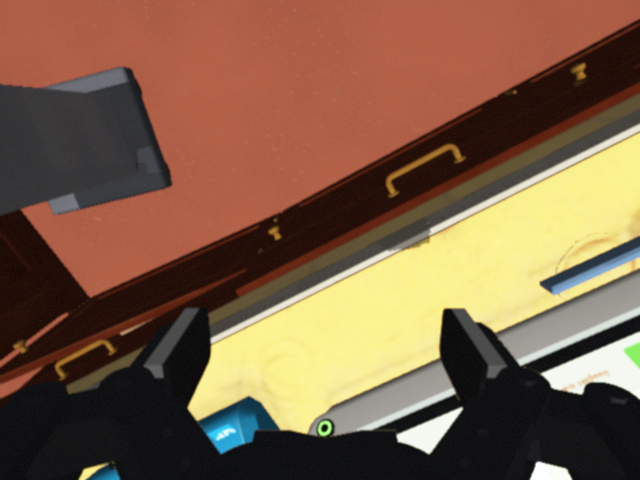

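The side picture shows the tank in its tray at (335,225), a camlock cap with raised levers at (324,288) and another behind the tank at (338,178). In the top picture the same two caps are at (268,250) and (480,255), and the adaptor is at (362,253). The candidates also include red-lidded cups at (304,302) and (466,312). I'll measure the two caps in close crops.

```bash
cat > h.py <<'E'
import numpy as np, cv2
from station import sensors, read_camera, bot
from scipy.spatial.transform import Rotation as Ro
def cam(n):
    if n=="wrist":
        o=sensors.get_obs(); c=read_camera(n)
        T=np.eye(4);w,x,y,z=o["tool_rot"];T[:3,:3]=Ro.from_quat([x,y,z,w]).as_matrix();T[:3,3]=o["eef_pos"]
        M=T@c["T_tool_cam"]; c["R"]=M[:3,:3].T; c["t"]=-c["R"]@M[:3,3]
    else:
        c=read_camera(n); c["R"]=cv2.Rodrigues(c["rvec"])[0]; c["t"]=c["tvec"]
    return c
def ray(c,u,v):
    d=c["R"].T@np.array([(u-c["cx"])/c["fx"],(v-c["cy"])/c["fy"],1.]); return -c["R"].T@c["t"],d
def onz(c,u,v,z):
    o,d=ray(c,u,v); return o+d*(z-o[2])/d[2]
def dep(c,u,v):
    o,d=ray(c,u,v); return o+d*c["depth"][int(round(v)),int(round(u))]
def cloud(c,u0,u1,v0,v1):
    vv,uu=np.mgrid[v0:v1,u0:u1]; D=c["depth"][v0:v1,u0:u1]
    p=np.stack([(uu-c["cx"])/c["fx"]*D,(vv-c["cy"])/c["fy"]*D,D],-1)
    W=(p-c["t"])@c["R"]; W[D==0]=np.nan; return W
def proj(c,p):
    q=c["R"]@np.asarray(p)+c["t"]; return np.array([c["fx"]*q[0]/q[2]+c["cx"],c["fy"]*q[1]/q[2]+c["cy"]])
def save(c,n,u0=0,u1=640,v0=0,v1=480,s=1):
    cv2.imwrite("pics/"+n,cv2.resize(c["frame"][v0:v1,u0:u1],None,fx=s,fy=s,interpolation=cv2.INTER_CUBIC))
E
python3 - <<'E'
from h import *
t=cam("top"); s=cam("side")
a=t["frame"][220:285,235:305];b=t["frame"][222:287,445:515]
cc=s["frame"][255:320,290:360];d=s["frame"][150:215,305:375]
f=lambda x:cv2.resize(x,(400,300*1),interpolation=cv2.INTER_CUBIC) if 0 else cv2.resize(x,None,fx=4.5,fy=4.5,interpolation=cv2.INTER_CUBIC)
cv2.imwrite("pics/crop1.png",np.vstack([np.hstack([f(a),f(b)]),np.hstack([f(cc),f(d)])]))
for n,(u,v) in dict(capA=(268,250),capB=(480,255),adp=(362,253),red1=(304,302),red2=(466,312),vial=(262,188),oil=(167,259),w1=(202,257),w2=(132,274)).items():
    print(n,dep(t,u,v).round(4))
# heights / extents
for n,w in dict(A=(235,305,220,285),B=(445,515,222,287),ad=(345,380,235,270)).items():
    W=cloud(t,*w).reshape(-1,3); z=W[:,2]
    print(n,np.nanmax(z))
    for lo,hi in ((.01,.03),(.03,.05),(.05,.07),(.07,.09),(.09,.12),(.155,.17)):
        m=(z>lo)&(z<hi)
        if m.sum()>5: print(lo,m.sum(),W[m].min(0).round(3),W[m].max(0).round(3),W[m].mean(0).round(4))
E
```

```text
capA [ 0.5039 -0.1552  0.055 ]
capB [ 0.4829 -0.6317  0.0769]
adp [ 0.4867 -0.362   0.1506]
red1 [ 0.3843 -0.235   0.0348]
red2 [ 0.3564 -0.5983  0.0647]
vial [ 0.6342 -0.1499  0.1222]
oil [0.487  0.0737 0.0593]
w1 [ 0.4893 -0.0089  0.0734]
w2 [0.4554 0.1621 0.0324]
A 0.07519155167720072
0.01 55 [ 0.481 -0.187  0.011] [ 0.52  -0.119  0.03 ] [ 0.5024 -0.1597  0.0243]
0.03 169 [ 0.479 -0.194  0.031] [ 0.528 -0.12   0.05 ] [ 0.5024 -0.1573  0.0416]
0.05 290 [ 0.485 -0.206  0.05 ] [ 0.522 -0.111  0.07 ] [ 0.5046 -0.1559  0.0585]
0.07 13 [ 0.49  -0.204  0.07 ] [ 0.516 -0.112  0.075] [ 0.4961 -0.1207  0.0718]
B 0.10558914152588109
0.01 91 [ 0.437 -0.646  0.01 ] [ 0.524 -0.603  0.03 ] [ 0.4767 -0.6144  0.0216]
0.03 93 [ 0.437 -0.658  0.03 ] [ 0.523 -0.601  0.05 ] [ 0.4805 -0.6218  0.0388]
0.05 279 [ 0.441 -0.669  0.05 ] [ 0.523 -0.601  0.07 ] [ 0.4799 -0.6239  0.0582]
0.07 520 [ 0.436 -0.663  0.07 ] [ 0.524 -0.607  0.09 ] [ 0.4828 -0.6348  0.0792]
0.09 71 [ 0.433 -0.658  0.09 ] [ 0.533 -0.614  0.106] [ 0.4811 -0.635   0.0983]
ad 0.16722805036804894
0.07 253 [ 0.455 -0.406  0.081] [ 0.532 -0.328  0.09 ] [ 0.4995 -0.3689  0.0881]
0.09 698 [ 0.455 -0.405  0.09 ] [ 0.532 -0.328  0.119] [ 0.4907 -0.3644  0.0972]
0.155 170 [ 0.471 -0.382  0.155] [ 0.507 -0.349  0.167] [ 0.4882 -0.3655  0.1627]
```

View pics/crop1.png

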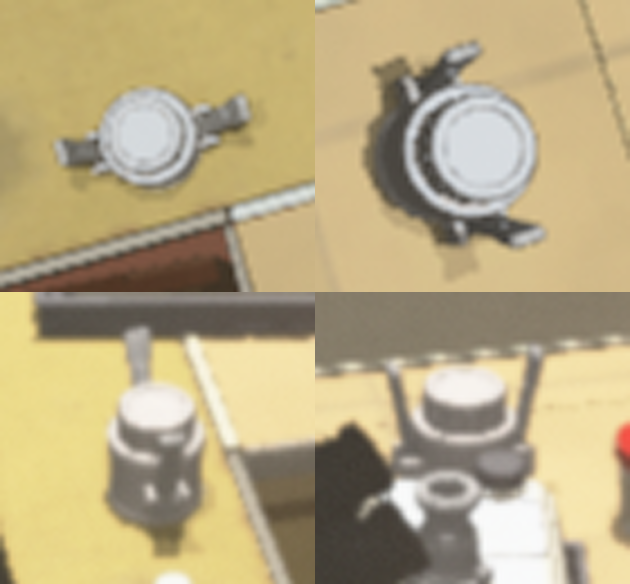

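Cap A at top (268,250) has a body about 50 mm across and its top at about 58 mm, so it is the smaller one. Cap B at (480,255) is larger and about 77 mm high. I'm choosing A. Next I'll get its yaw, the grip layout and the obstacle heights along the path.

```bash
python3 - <<'E'
from h import *
t=cam("top")
W=cloud(t,0,640,0,480)
# height grid for robot path
P=W.reshape(-1,3); P=P[~np.isnan(P[:,0])]
xs=np.arange(.3,.85,.05); ys=np.arange(.8,-.7,-.1)
print("x:",xs.round(2))
for y in ys:
    print(round(y,2),[ (round(float(P[m,2].max()),2) if (m:=(abs(P[:,1]-y)<.05)&(abs(P[:,0]-x)<.025)).sum()>3 else None) for x in xs])
# lever ends of capA: points z>.055 away from axis
A=cloud(t,235,305,220,285).reshape(-1,3)
m=(A[:,2]>.045); r=np.hypot(A[:,0]-.5035,A[:,1]+.1555)
for s in (1,-1):
    k=m&(r>.030)&(s*(A[:,1]+.1555)>0); print(s,k.sum(),A[k].mean(0).round(4),A[k][:,:].max(0).round(3),A[k].min(0).round(3))
k=(A[:,2]>.052)&(A[:,2]<.062)&(r<.021); print("top",k.sum(),A[k].mean(0))
# tray/tank orientation
T=cloud(t,315,445,200,305).reshape(-1,3); k=(T[:,2]>.08)&(T[:,2]<.095)
print(cv2.minAreaRect(T[k][:,:2].astype(np.float32)))
k=(T[:,2]>.10)&(T[:,1]<-.40); print("grip",T[k].min(0),T[k].max(0))
save(t,"tank.png",310,450,200,305,5)
E
```

```text
x: [0.3  0.35 0.4  0.45 0.5  0.55 0.6  0.65 0.7  0.75 0.8 ]
0.8 [None, None, None, None, None, None, None, None, None, None, None]
0.7 [None, None, None, None, None, None, None, None, None, None, None]
0.6 [-0.65, None, None, None, None, None, None, None, None, None, None]
0.5 [0.01, 0.05, None, None, None, None, None, 0.07, None, 0.0, 0.08]
0.4 [0.01, 0.06, 0.09, 0.11, 0.12, 0.12, 0.12, 0.13, 0.16, 0.15, 0.15]
0.3 [0.0, 0.01, 0.08, 0.11, 0.14, 0.14, 0.14, 0.13, 0.13, 0.13, 0.01]
0.2 [-0.84, 0.01, 0.01, 0.06, 0.14, 0.14, 0.13, 0.13, 0.48, 0.48, 0.48]
0.1 [-0.84, 0.0, 0.01, 0.05, 0.12, 0.36, 0.35, 0.32, 0.48, 0.48, 0.48]
0.0 [-0.84, -0.84, 0.01, 0.01, 0.38, 0.38, 0.36, 0.33, 0.31, 0.48, 0.48]
-0.1 [-0.84, -0.84, -0.01, 0.01, 0.38, 0.38, 0.35, 0.14, 0.28, 0.48, 0.62]
-0.2 [0.01, 0.05, 0.04, 0.01, 0.07, 0.05, 0.1, 0.17, 0.35, 0.34, 0.48]
-0.3 [0.03, 0.04, 0.09, 0.11, 0.16, 0.1, 0.03, 0.01, 0.17, 0.35, 0.48]
-0.4 [0.02, 0.01, 0.09, 0.17, 0.17, 0.12, 0.03, 0.01, 0.17, 0.35, 0.36]
-0.5 [0.07, 0.01, 0.08, 0.11, 0.1, 0.12, 0.03, 0.08, 0.1, 0.17, 0.34]
-0.6 [0.01, 0.07, 0.07, 0.1, 0.1, 0.1, 0.01, 0.1, 0.1, 0.01, 0.01]
1 37 [ 0.4955 -0.117   0.0635] [ 0.502 -0.111  0.077] [ 0.49  -0.123  0.045]
-1 37 [ 0.5144 -0.1988  0.0591] [ 0.521 -0.189  0.069] [ 0.508 -0.206  0.045]
top 222 [ 0.50422276 -0.15402963  0.05788702]
((0.49105000495910645, -0.40984103083610535), (0.13735869526863098, 0.19826574623584747), 3.023070812225342)
grip [ 0.44609321 -0.50457019  0.10034543] [ 0.54692163 -0.4280553   0.12005152]
```

View pics/tank.png

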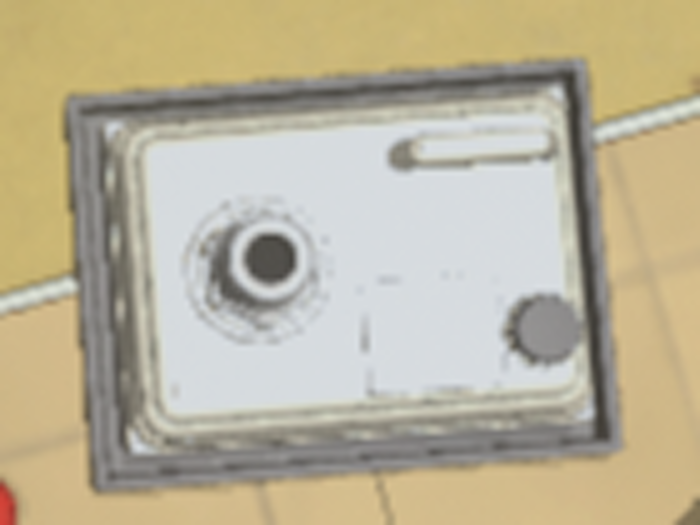

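```bash
python3 - <<'E'
from h import *
t=cam("top")
P=cloud(t,0,640,0,480).reshape(-1,3); P=P[~np.isnan(P[:,0])]
xs=np.arange(.40,.72,.02); ys=np.arange(.1,-.26,-.02)
print("x:",xs.round(2))
for y in ys:
    print(round(y,2),[ (round(float(P[m,2].max()),2) if (m:=(abs(P[:,1]-y)<.01)&(abs(P[:,0]-x)<.01)).sum()>1 else None) for x in xs])
s=cam("side"); P=cloud(s,0,640,0,480).reshape(-1,3); P=P[~np.isnan(P[:,0])]
print("side")
for y in ys:
    print(round(y,2),[ (round(float(P[m,2].max()),2) if (m:=(abs(P[:,1]-y)<.01)&(abs(P[:,0]-x)<.01)).sum()>1 else None) for x in xs])
m=(P[:,2]>.2)&(P[:,0]<.6)&(P[:,0]>.45)&(abs(P[:,1])<.2); 
for z in np.arange(.2,.42,.03):
    k=m&(abs(P[:,2]-z)<.015); print(round(z,2),k.sum(),P[k].min(0).round(3),P[k].max(0).round(3)) if k.sum() else None
E
```

```text
x: [0.4  0.42 0.44 0.46 0.48 0.5  0.52 0.54 0.56 0.58 0.6  0.62 0.64 0.66
 0.68 0.7 ]
0.1 [0.01, 0.01, 0.01, 0.01, 0.07, 0.07, 0.01, 0.01, 0.01, 0.0, None, None, None, None, None, None]
0.08 [0.0, 0.01, 0.01, 0.01, 0.08, 0.08, 0.0, 0.01, 0.14, 0.0, None, None, None, 0.29, 0.28, 0.24]
0.06 [0.01, 0.01, 0.01, 0.01, 0.05, 0.06, 0.01, 0.35, 0.36, 0.35, 0.34, 0.32, 0.32, 0.31, 0.3, 0.28]
0.04 [0.0, 0.01, 0.01, 0.01, 0.01, 0.38, 0.37, 0.37, 0.36, 0.36, 0.34, 0.33, 0.33, 0.32, 0.3, 0.29]
0.02 [0.0, 0.0, 0.01, 0.01, 0.36, 0.38, 0.38, 0.37, 0.36, 0.36, 0.34, 0.33, 0.33, 0.32, 0.31, 0.29]
-0.0 [-0.0, 0.01, 0.01, 0.0, 0.08, 0.38, 0.38, 0.35, 0.36, 0.36, 0.35, 0.34, 0.33, 0.32, 0.31, 0.29]
-0.02 [-0.32, 0.01, 0.0, 0.01, 0.08, 0.37, 0.38, 0.37, 0.36, 0.36, 0.35, 0.34, 0.33, 0.32, 0.3, 0.27]
-0.04 [-0.7, 0.0, 0.01, 0.01, 0.0, 0.37, 0.38, 0.38, 0.37, 0.36, 0.36, 0.34, 0.15, 0.15, 0.15, 0.15]
-0.06 [-0.85, 0.0, 0.0, 0.01, 0.01, 0.36, 0.38, 0.37, 0.35, 0.35, 0.34, 0.15, 0.15, 0.14, 0.14, 0.14]
-0.08 [-0.85, -0.03, 0.01, 0.01, 0.0, 0.01, 0.0, 0.01, 0.01, 0.01, 0.14, 0.14, 0.0, 0.01, 0.26, 0.27]
-0.1 [
[... 2255 characters left out ...]
.06, 0.01, 0.01, 0.01, 0.01, None, None, None, None, None]
-0.2 [0.01, 0.01, 0.01, 0.0, 0.01, 0.07, 0.07, 0.01, 0.01, 0.01, 0.01, None, None, None, None, None]
-0.22 [0.04, 0.01, 0.01, 0.01, 0.01, None, 0.0, 0.0, 0.0, 0.0, 0.01, 0.0, None, None, None, None]
-0.24 [0.04, 0.01, 0.0, 0.01, 0.01, 0.0, 0.01, 0.0, 0.01, 0.0, 0.01, 0.0, None, None, None, 0.17]
0.2 8 [0.596 0.033 0.207] [0.599 0.042 0.215]
0.23 28 [0.594 0.016 0.215] [0.6   0.045 0.231]
0.26 54 [0.579 0.035 0.251] [0.6   0.064 0.275]
0.29 221 [0.544 0.042 0.275] [0.599 0.07  0.305]
0.32 558 [0.526 0.002 0.305] [0.6   0.074 0.335]
0.35 1756 [ 0.489 -0.054  0.335] [0.6   0.07  0.365]
0.38 467 [ 0.491 -0.054  0.365] [0.549 0.043 0.384]
```

>>> play_rows(commands=[[0,0,-0.04,0],[0,0,-0.04,0],[0,0,-0.04,0],[0,0,-0.04,0],[0,0,-0.03,0],[-0.031,-0.017,0,0],[-0.031,-0.017,0,0],[-0.031,-0.017,0,0],[-0.031,-0.017,0,0],[-0.031,-0.017,0,0],[-0.031,-0.017,0,0],[-0.031,-0.017,0,0],[-0.031,-0.017,0,0],[-0.031,-0.017,0,0],[-0.031,-0.017,0,0]], claw=0.06, force=60)

```text
t: 1.9
eef_pos: [0.4198, 0.4178, 0.5949]
tool_rot: [0.0, 0.117, 0.993, 0.0]
contact_force: [0.7, -0.1, 0.7]
gripper_width: 0.706
```

>>> play_rows(commands=[[-0.013,-0.0344,0,0],[-0.013,-0.0344,0,0],[-0.013,-0.0344,0,0],[-0.013,-0.0344,0,0],[-0.013,-0.0344,0,0],[-0.013,-0.0344,0,0],[-0.013,-0.0344,0,0],[-0.013,-0.0344,0,0],[-0.013,-0.0344,0,0],[-0.013,-0.0344,0,0],[-0.013,-0.0344,0,0],[-0.013,-0.0344,0,0],[-0.013,-0.0344,0,0],[-0.013,-0.0344,0,0],[-0.013,-0.0344,0,0],[-0.013,-0.0344,0,0],[-0.013,-0.0344,0,0]])

```text
t: 3.6
eef_pos: [0.4976, -0.2026, 0.595]
tool_rot: [0.0, 0.117, 0.993, 0.0]
contact_force: [0.9, 1.3, -0.8]
gripper_width: 0.705
```

>>> play_rows(commands=[[0,0,0,8.5],[0,0,0,8.5],[0,0,0,8.5],[0,0,0,8.5],[0,0,0,8.5],[0,0,0,8.5],[0,0,0,8.5],[0,0,0,8.5],[0,0,0,8.5],[0,0,0,8.5]])

```text
t: 4.6
eef_pos: [0.4977, -0.2012, 0.5948]
tool_rot: [-0.0, 0.759, 0.651, 0.0]
contact_force: [0.7, -0.2, -0.2]
gripper_width: 0.703
```

```bash
python3 - <<'E'
from h import *
o=sensors.get_obs(); print(o["q"].round(3),o["eef_pos"],o["tool_rot"].round(3))
E
```

```text
[-0.536  0.143  0.931  1.653 -0.117  1.404  0.256] [ 0.49770524 -0.2011958   0.59478191] [-0.     0.759  0.651  0.   ]
```

>>> play_rows(commands=[[-0.02,0.003,0.01,-8.4],[-0.02,0.003,0.035,-8.4],[0,0,0.04,-8.4],[0,0,0.04,0],[0,0,0.04,0],[0,0,0.03,0],[0,0,0,0]])

```text
t: 5.3
eef_pos: [0.4997, -0.2403, 0.3961]
tool_rot: [-0.003, 0.597, 0.803, -0.001]
contact_force: [-0.1, 0.3, 0.8]
gripper_width: 0.702
```

```bash
python3 - <<'E'
from h import *
o=sensors.get_obs(); print(o["q"].round(3),o["eef_pos"],o["tool_rot"].round(4))
c=cam("wrist"); save(c,"w1.png"); print(proj(c,[.504,-.154,.058]),proj(c,[.489,-.365,.163]))
E
```

```text
[-0.295  0.368  0.806  1.893 -0.308  1.018  0.936] [ 0.49966153 -0.24028086  0.39614083] [-0.0035  0.5966  0.8025 -0.0013]
[366.90190743 108.79980424] [254.96154529 432.26383342]
```

View pics/w1.png

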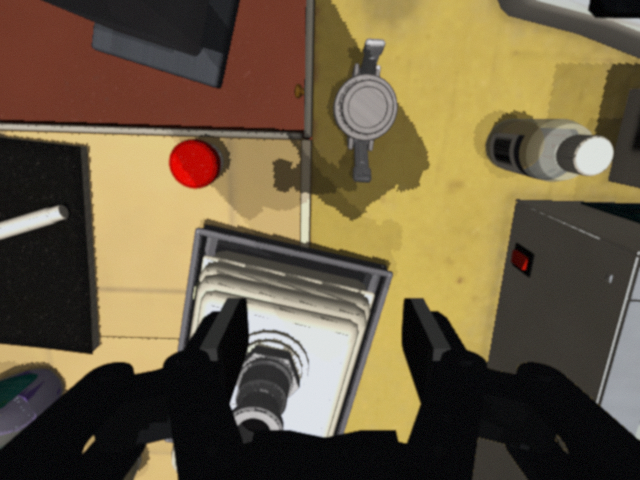

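The cap top is at (365,103) with its levers nearly vertical in the picture. The adaptor lip is at about (258,420), partly behind the gripper. Next I'll measure the cap's axis.

```bash
python3 - <<'E'
from h import *
c=cam("wrist"); t=cam("top")
def circ(c,u,v,w,z,rmm,n):
    u,v=int(u),int(v)
    g=cv2.cvtColor(c["frame"][v-w:v+w,u-w:u+w],cv2.COLOR_BGR2GRAY); g=cv2.resize(g,None,fx=4,fy=4,interpolation=cv2.INTER_CUBIC)
    d=(c["R"]@np.array([*onz(c,u,v,z)])+c["t"])[2]; rp=rmm/1000*c["fx"]/d*4
    h=cv2.HoughCircles(g,cv2.HOUGH_GRADIENT,1,200,param1=100,param2=15,minRadius=int(rp*.88),maxRadius=int(rp*1.12))
    x,y,r=h[0][0]; vis=cv2.cvtColor(g,cv2.COLOR_GRAY2BGR); cv2.circle(vis,(int(x),int(y)),int(r),(0,0,255),1); cv2.imwrite("pics/"+n,vis)
    uu,vv=(x+.5)/4-.5+u-w,(y+.5)/4-.5+v-w
    print(n,uu,vv,r/rp*rmm,onz(c,uu,vv,z).round(4)); return uu,vv
circ(c,365,103,50,.058,19.5,"c1.png")
circ(t,268,250,25,.058,19.5,"c2.png")
circ(t,362,253,25,.163,18.3,"c3.png")
a=onz(c,373,45,.07);b=onz(c,362,172,.07);print(a,b,np.degrees(np.arctan2(*(a-b)[[1,0]])))
W=cloud(c,330,400,70,140).reshape(-1,3);k=abs(W[:,2]-.058)<.004;print(W[k].mean(0),k.sum())
v=np.vstack([cv2.resize(cv2.imread(f"pics/c{i}.png"),(300,300)) for i in (1,2)]); cv2.imwrite("pics/cc.png",np.hstack([cv2.resize(cv2.imread(f"pics/c{i}.png"),(260,260)) for i in (1,2,3)]))
E
```

```text
c1.png 365.0 104.5 18.93067351487546 [ 0.504  -0.1527  0.058 ]Traceback (most recent call last):
  File "<stdin>", line 12, in <module>
  File "<stdin>", line 8, in circ
TypeError: 'NoneType' object is not subscriptable
```

>>> play_rows(commands=[[0,0,0.03,5],[0,0,0.03,0],[0,0,0.025,0],[0.02,0.005,0,0],[0.03,0.008,0,0],[0.034,0.009,0,0],[0,0,0,0],[0,0,0,0]])

```text
t: 6.25
eef_pos: [0.5065, -0.154, 0.3165]
tool_rot: [0.001, 0.63, 0.777, 0.001]
contact_force: [-0.2, -0.4, 0.4]
gripper_width: 0.701
```

```bash
python3 - <<'E'
from h import *
o=sensors.get_obs(); print(o["q"].round(3),o["eef_pos"],o["tool_rot"].round(4),o["contact_force"])
c=cam("wrist"); save(c,"w2.png"); print(proj(c,[.504,-.1533,.058]))
a=cam("side"); save(a,"s2.png",260,460,100,340,2.5)
E
```

```text
[-0.422  0.436  0.766  2.025 -0.409  0.832  0.786] [ 0.50653875 -0.15401233  0.31651892] [0.0014 0.63   0.7766 0.0012] [-0.18983777 -0.3524422   0.38236289]
[319.59253207 242.49183875]
```

View pics/w2.png

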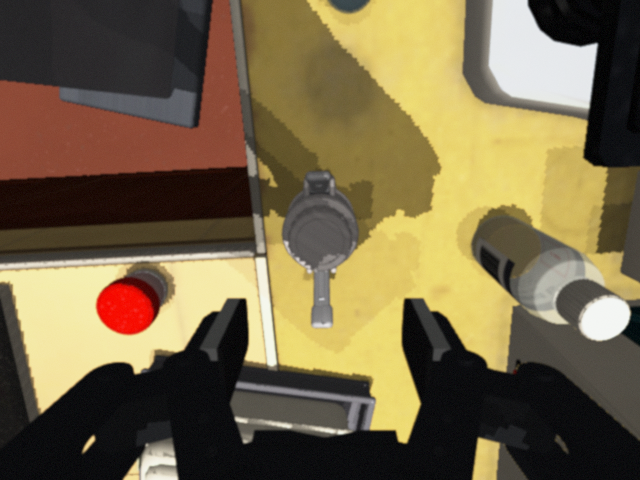

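View pics/s2.png

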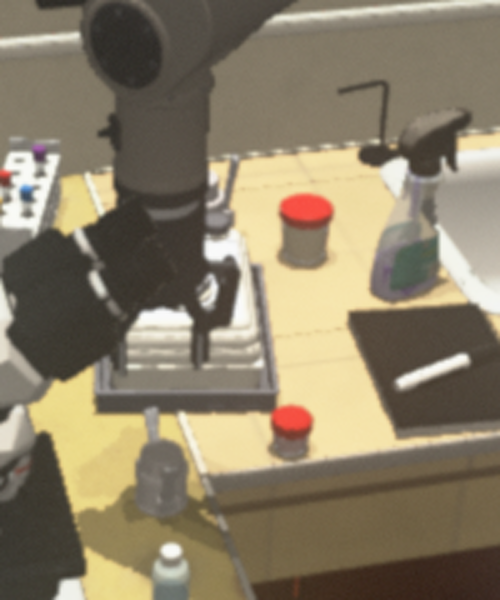

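```bash
cat >> h.py <<'E'
def circ(c,u,v,w,z,rmm,n,lo=.9,hi=1.1,p2=12):
    u,v=int(u),int(v)
    g=cv2.cvtColor(c["frame"][v-w:v+w,u-w:u+w],cv2.COLOR_BGR2GRAY); g=cv2.resize(g,None,fx=4,fy=4,interpolation=cv2.INTER_CUBIC)
    d=(c["R"]@onz(c,u,v,z)+c["t"])[2]; rp=rmm/1000*c["fx"]/d*4
    h=cv2.HoughCircles(g,cv2.HOUGH_GRADIENT_ALT,1.5,5,param1=100,param2=.5,minRadius=int(rp*lo),maxRadius=int(rp*hi))
    vis=cv2.cvtColor(g,cv2.COLOR_GRAY2BGR); out=[]
    for x,y,r in (h.reshape(-1,3)[:4] if h is not None else []):
        cv2.circle(vis,(int(x),int(y)),int(r),(0,0,255),1)
        uu,vv=(x+.5)/4-.5+u-w,(y+.5)/4-.5+v-w
        print(n,round(uu,1),round(vv,1),round(r/rp*rmm,2),onz(c,uu,vv,z).round(4))
    cv2.imwrite("pics/"+n,vis)
E
python3 - <<'E'
from h import *
c=cam("wrist"); t=cam("top")
circ(c,320,235,60,.058,19.5,"d1.png")
circ(t,362,253,25,.163,18.3,"d3.png")
E
python3 -c "
import cv2,numpy as np
cv2.imwrite('pics/dd.png',np.hstack([cv2.resize(cv2.imread('pics/d%d.png'%i),(400,400)) for i in (1,3)]))"
```

```text
(no output)
```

View pics/dd.png

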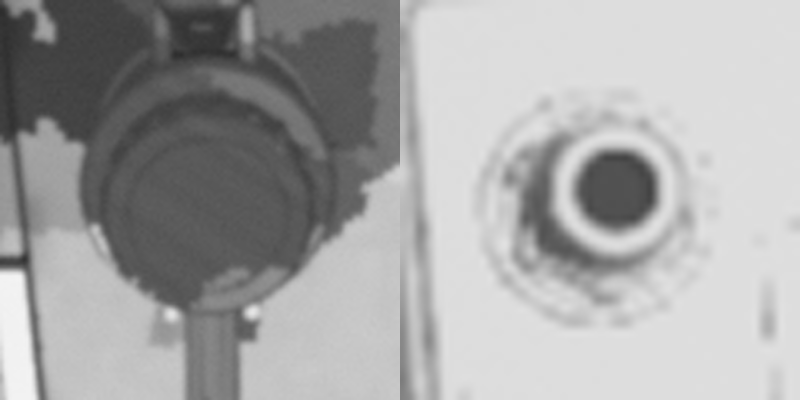

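```bash
python3 - <<'E'
from h import *
c=cam("wrist"); t=cam("top")
print(onz(c,322,236.5,.058),onz(t,363.5,251,.163), onz(t,*(np.array([268.,250])),.058))
# ellipse checks: projected circle rims
for cy in (-.1525,-.1515,-.1535):
  q=np.array([proj(c,[.505+.0195*np.cos(a),cy+.0195*np.sin(a),.058]) for a in np.linspace(0,6.28,60)])
  print(cy,q.min(0),q.max(0))
g=c["frame"][175:295,260:380]; cv2.imwrite("pics/e.png",cv2.resize(g,None,fx=5,fy=5,interpolation=cv2.INTER_CUBIC))
E
```

```text
[ 0.50293878 -0.15096911  0.058     ] [ 0.489892   -0.36429396  0.163     ] [ 0.50370836 -0.15549076  0.058     ]
-0.1525 [292.59518387 208.03753042] [357.07246696 269.52864193]
-0.1515 [292.8892376  206.41320463] [357.44518192 268.05513721]
-0.1535 [292.3018493  209.65778943] [356.70066261 270.99863267]
```

View pics/e.png

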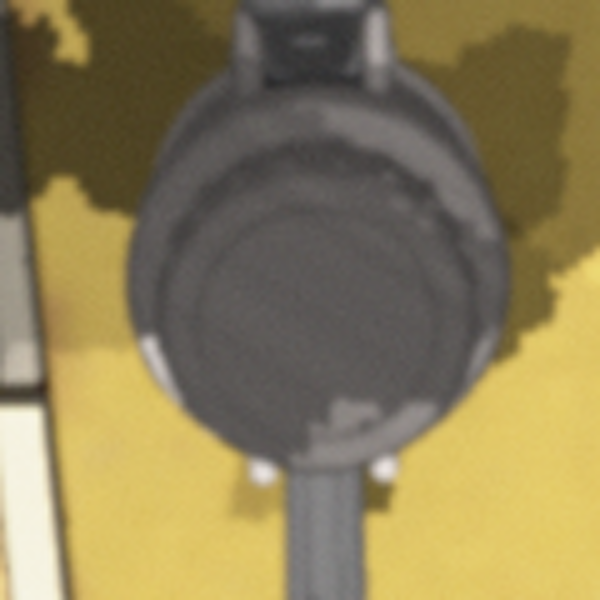

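>>> play_rows(commands=[[0.0022,-0.0021,0.03,0],[0,0,0.03,0],[0,0,0.02,0],[0,0,0.0175,0],[0,0,0,0],[0,0,0,0]])

```text
t: 7.15
eef_pos: [0.5028, -0.1536, 0.2175]
tool_rot: [-0.0, 0.631, 0.775, -0.0]
contact_force: [0.1, -0.1, 0.5]
gripper_width: 0.704
```

```bash
python3 - <<'E'
from h import *
o=sensors.get_obs(); print(o["eef_pos"],o["tool_rot"].round(4),o["contact_force"])
c=cam("wrist"); save(c,"w3.png"); 
a=cam("side"); save(a,"s3.png",260,400,180,340,3.5)
E
```

```text
[ 0.50280829 -0.1535756   0.2174532 ] [-0.000e+00  6.315e-01  7.754e-01 -2.000e-04] [ 0.05248614 -0.12151333  0.51693936]
```

View pics/w3.png

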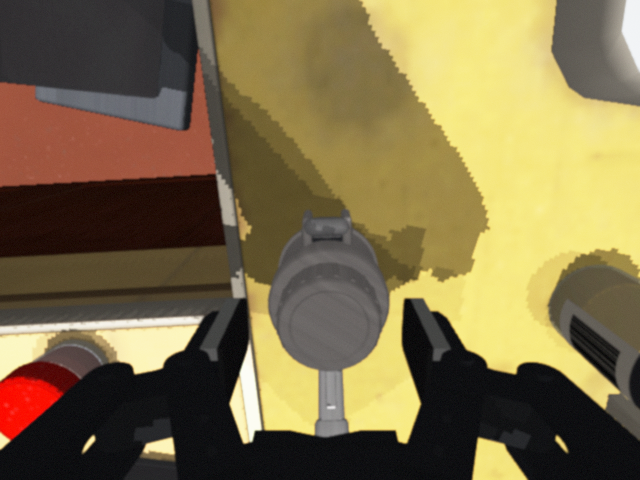

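View pics/s3.png

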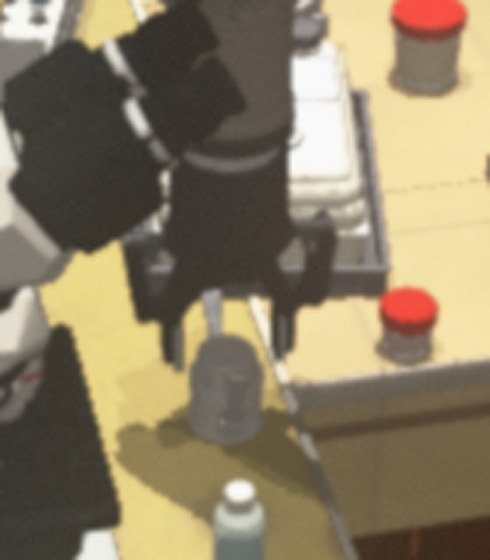

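>>> play_rows(commands=[[0.001,0.0014,0,0],[0,0,0,0],[0,0,0,0]])

```text
t: 7.55
eef_pos: [0.5042, -0.1515, 0.2176]
tool_rot: [0.0, 0.631, 0.776, 0.0]
contact_force: [-0.2, -0.4, 0.1]
gripper_width: 0.705
```

>>> play_rows(commands=[[0,0,0,0],[0,0,0,0],[0,0,0,0],[0,0,0,0],[0,0,0,0],[0,0,0,0],[0,0,0,0],[0,0,0,0]], claw=0.02, force=60)

```text
t: 8.35
eef_pos: [0.5039, -0.1517, 0.2177]
tool_rot: [-0.0, 0.631, 0.776, 0.0]
contact_force: [-1.2, 0.4, 7.5]
gripper_width: 0.429
```

```bash
python3 - <<'E'
from h import *
o=sensors.get_obs(); print(o["eef_pos"],o["tool_rot"].round(4),o["contact_force"],o["gripper_width"])
c=cam("wrist"); save(c,"w4.png",160,480,180,480,2.2); 
a=cam("side"); save(a,"s4.png",260,400,180,340,3.5)
E
```

```text
[ 0.50392066 -0.1517152   0.21770311] [-1.000e-04  6.311e-01  7.757e-01  3.000e-04] [-1.16601606  0.42969076  7.4803846 ] 0.4290496235723801
```

View pics/w4.png

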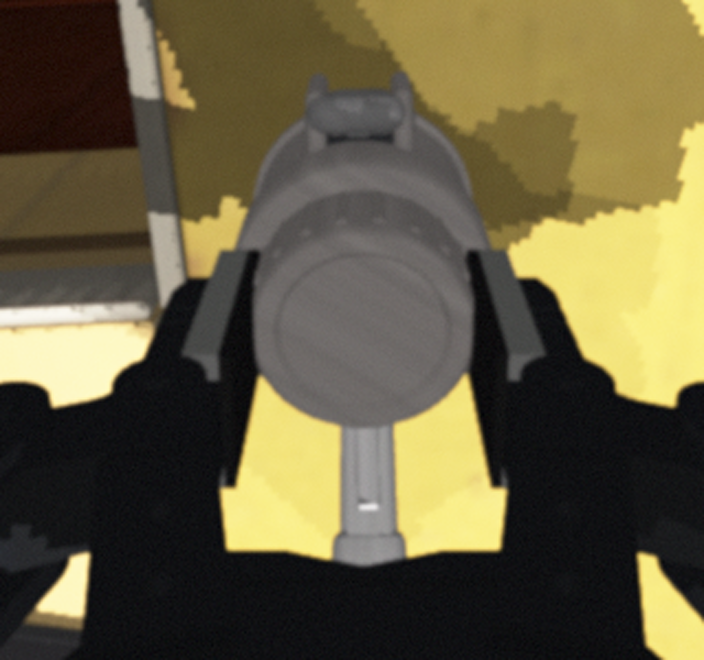

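View pics/s4.png

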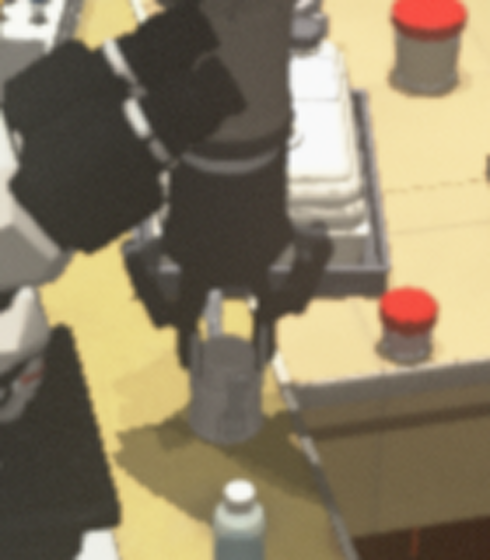

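```bash
python3 - <<'E'
from h import *
c=cam("wrist"); o=sensors.get_obs()
print(onz(c,375.5,333,.058))
for dx,dy in((0,0),(-.001,0),(.001,0),(0,.001)):
  az=np.radians(101.8); x=np.array([np.cos(az),np.sin(az)]); y=np.array([x[1],-x[0]])
  ce=o["eef_pos"][:2]+dx*x+dy*y
  q=np.array([proj(c,[ce[0]+.0195*np.cos(a),ce[1]+.0195*np.sin(a),.058]) for a in np.linspace(0,6.28,60)])
  q2=np.array([proj(c,[ce[0]+.025*np.cos(a),ce[1]+.025*np.sin(a),.042]) for a in np.linspace(0,6.28,60)])
  print(dx,dy,((q.min(0)-[160,180])*2.2).round(1),((q.max(0)-[160,180])*2.2).round(1),((q2.min(0)-[160,180])*2.2).round(1))
E
```

```text
[ 0.52275986 -0.14987765  0.058     ]
0 0 [247.  219.3] [478.6 424.9] [228.3 154.9]
-0.001 0 [247.2 225. ] [478.3 429.8] [228.6 160.2]
0.001 0 [246.7 213.6] [478.8 420. ] [228.  149.6]
0 0.001 [252.9 219.3] [484.5 424.9] [233.7 154.9]
```

>>> play_rows(commands=[[0,0,-0.01,0],[0,0,-0.02,0],[0,0,-0.03,0],[0,0,-0.022,0],[-0.022,-0.0046,0,0],[-0.022,-0.0046,0,0],[-0.022,-0.0046,0,0],[-0.022,-0.0046,0,0],[0,0,-0.03,7.3],[0,0,-0.03,7.3],[0,0,-0.03,7.3],[0,0,-0.04,0],[0,0,0,0]])

```text
t: 9.8
eef_pos: [0.5044, -0.243, 0.4338]
tool_rot: [0.003, 0.767, 0.641, 0.002]
contact_force: [-0.5, -2.1, -3.7]
gripper_width: 0.43
```

```bash
python3 - <<'E'
from h import *
o=sensors.get_obs(); print(o["eef_pos"],o["tool_rot"].round(4),o["contact_force"],o["gripper_width"],o["q"].round(2))
a=cam("side"); save(a,"s5.png",260,460,60,340,2.1)
E
```

```text
[ 0.50444122 -0.24296857  0.43381611] [0.0031 0.7672 0.6414 0.0019] [-0.49798378 -2.05379593 -3.69251013] 0.42959963790243494 [-0.42  0.38  0.98  1.85 -0.35  1.1   0.52]
```

View pics/s5.png

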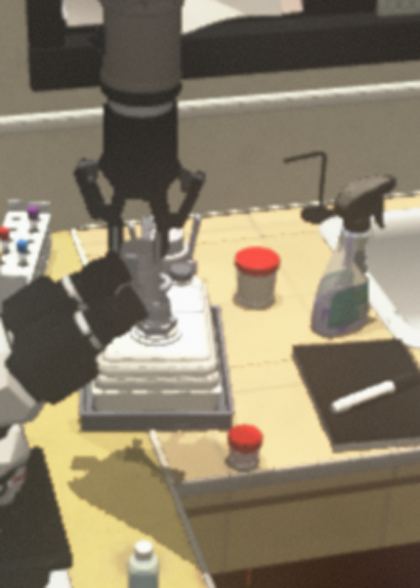

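>>> play_rows(commands=[[-0.02,0.0007,0,0],[-0.03,0.001,0,0],[-0.03,0.001,0,0],[-0.03,0.001,0,0],[-0.03,0.001,0,0],[-0.03,0.001,0,0],[-0.03,0.001,0,0],[-0.023,0.0005,0,0],[0,0,0,0],[0,0,0,0],[0,0,0,0]])

```text
t: 10.95
eef_pos: [0.472, -0.4611, 0.4279]
tool_rot: [-0.001, 0.767, 0.642, 0.0]
contact_force: [-0.1, -0.5, -3.8]
gripper_width: 0.43
```

```bash
python3 - <<'E'
from h import *
o=sensors.get_obs(); print(o["eef_pos"],o["tool_rot"].round(4),o["contact_force"],o["gripper_width"],o["q"].round(2))
c=cam("wrist"); save(c,"w5.png"); print(proj(c,[.4895,-.3645,.163]))
t=cam("top"); save(t,"t5.png",300,460,190,310,5)
E
```

```text
[ 0.47204722 -0.46113993  0.42790549] [-1.300e-03  7.666e-01  6.422e-01  3.000e-04] [-0.08640392 -0.45251722 -3.78431558] 0.42963685209531177 [ 0.09  0.57  0.89  1.61 -0.47  1.19  0.9 ]
[325.60827031  73.04963275]
```

View pics/w5.png

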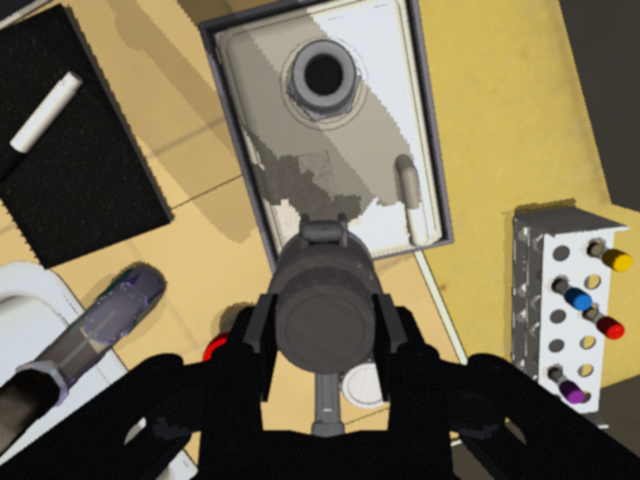

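```bash
python3 - <<'E'
from h import *
c=cam("wrist")
g=c["frame"][25:125,275:375]; cv2.imwrite("pics/e5.png",cv2.resize(g,None,fx=6,fy=6,interpolation=cv2.INTER_CUBIC))
gray=cv2.cvtColor(c["frame"],cv2.COLOR_BGR2GRAY)
for th in (35,45,55):
    m=np.zeros_like(gray); m[40:110,290:360]=(gray[40:110,290:360]<th)*255
    cs,_=cv2.findContours(m,cv2.RETR_EXTERNAL,cv2.CHAIN_APPROX_NONE)
    k=max(cs,key=cv2.contourArea); e=cv2.fitEllipse(k); print(th,cv2.contourArea(k),e,onz(c,*e[0],.163))
p=[.4895,-.3645,.163]
for r,z in((.0183,.161),(.0163,.163)):
  q=np.array([proj(c,[p[0]+r*np.cos(a),p[1]+r*np.sin(a),z]) for a in np.linspace(0,6.28,60)]); print(((q.min(0)-[275,25])*6).round(),((q.max(0)-[275,25])*6).round())
E
```

```text
35 1021.5 ((322.69561767578125, 74.7408447265625), (35.16764831542969, 37.041019439697266), 2.4998128414154053) [ 0.48815664 -0.36520027  0.163     ]
45 1096.5 ((322.677001953125, 74.43051147460938), (35.84776306152344, 39.04431915283203), 179.40899658203125) [ 0.48817467 -0.36504137  0.163     ]
55 1148.0 ((322.6486511230469, 74.25444030761719), (36.738704681396484, 39.87361145019531), 178.7636260986328) [ 0.48817519 -0.36494952  0.163     ]
[103.  73.] [496. 497.]
[123.  93.] [476. 474.]
```

View pics/e5.png

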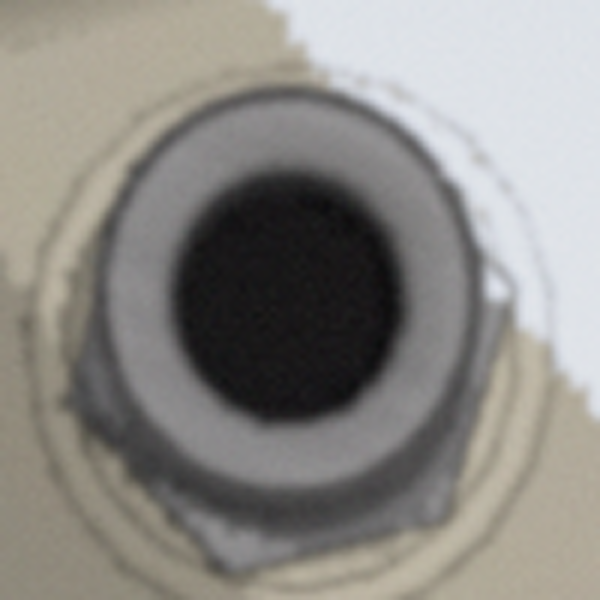

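>>> play_rows(commands=[[0.02,0,0,0],[0.03,-0.0005,0,0],[0.03,-0.0005,0,0],[0.0177,-0.0003,0,0],[0,0,0.01,0],[0,0,0.015,0],[0,0,0.01,0],[0,0,0,0],[0,0,0,0],[0,0,0,0]])

```text
t: 12.1
eef_pos: [0.4874, -0.3667, 0.3945]
tool_rot: [0.0, 0.767, 0.641, -0.0]
contact_force: [1.1, -0.4, -2.6]
gripper_width: 0.426
```

```bash
python3 - <<'E'
from h import *
o=sensors.get_obs(); print(o["eef_pos"],o["tool_rot"].round(4),o["contact_force"],o["gripper_width"],o["q"].round(2))
a=cam("side"); save(a,"s6.png",285,385,130,250,5)
E
```

```text
[ 0.48736785 -0.36671879  0.39451155] [ 4.000e-04  7.673e-01  6.413e-01 -1.000e-04] [ 1.06644176 -0.41169302 -2.55863999] 0.4259052138590801 [-0.1   0.51  0.91  1.77 -0.45  1.08  0.78]
```

View pics/s6.png

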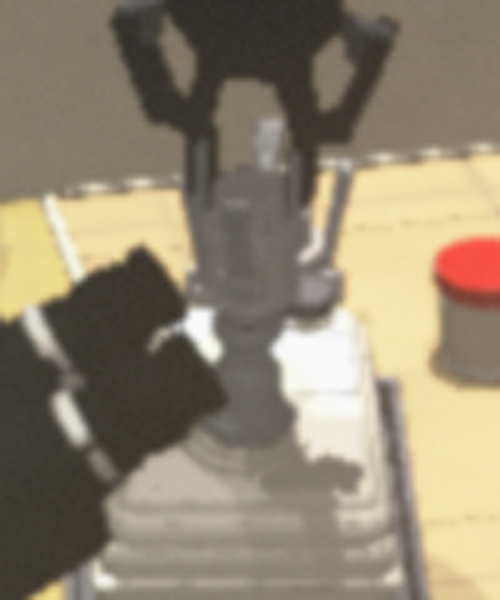

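>>> play_rows(commands=[[0.0021,0.0001,0.003,0],[0,0,0.004,0],[0,0,0.003,0],[0,0,0.002,0],[0,0,0,0],[0,0,0,0]])

```text
t: 12.75
eef_pos: [0.488, -0.3639, 0.3822]
tool_rot: [-0.0, 0.767, 0.642, -0.0]
contact_force: [0.3, 0.2, -3.6]
gripper_width: 0.428
```

```bash
python3 - <<'E'
from h import *
o=sensors.get_obs(); print(o["eef_pos"],o["tool_rot"].round(4),o["contact_force"],o["gripper_width"],o["torque"])
a=cam("side"); save(a,"s7.png",285,385,130,250,5)
c=cam("wrist"); save(c,"w7.png"); 
E
```

```text
[ 0.48804156 -0.36392481  0.38216876] [-0.      0.7669  0.6417 -0.    ] [ 0.25088697  0.21178806 -3.56500511] 0.42817223432600066 [-0.01381706 -0.02151777 -0.04199505]
```

View pics/s7.png

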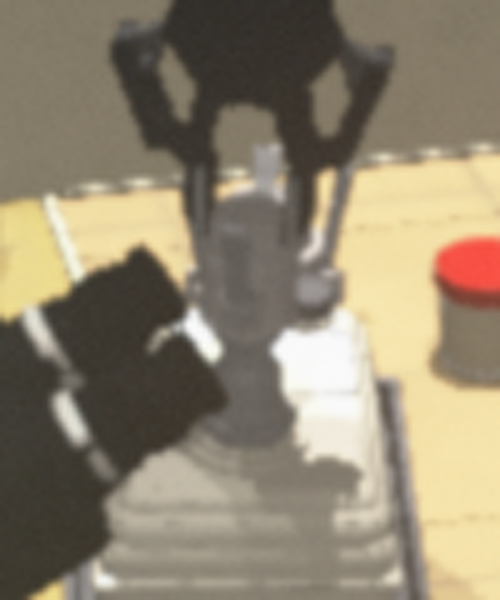

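View pics/w7.png

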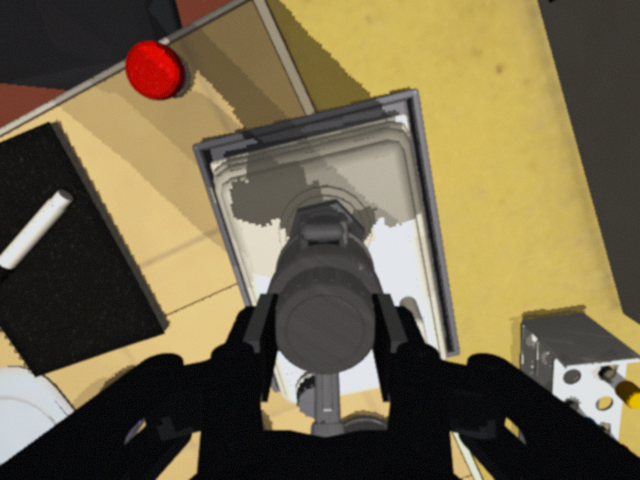

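>>> play_rows(commands=[[-0.0006,0,0.001,0],[0,0,0.001,0],[0,0,0.001,0],[0,0,0.001,0],[0,0,0,0]])

```text
t: 13.35
eef_pos: [0.4879, -0.3644, 0.378]
tool_rot: [-0.0, 0.767, 0.642, -0.0]
contact_force: [0.4, -0.2, -4.0]
gripper_width: 0.427
```

>>> play_rows(commands=[[0,0,0.001,0],[0,0,0.001,0],[0,0,0.001,0],[0,0,0,0]])

```text
t: 13.75
eef_pos: [0.4879, -0.3644, 0.375]
tool_rot: [-0.0, 0.767, 0.642, -0.0]
contact_force: [-0.1, -0.4, -3.5]
gripper_width: 0.428
```

>>> play_rows(commands=[[0,0,0.001,0],[0,0,0.001,0],[0,0,0.001,0],[0,0,0,0]])

```text
t: 14.15
eef_pos: [0.4879, -0.3644, 0.372]
tool_rot: [-0.0, 0.767, 0.642, -0.0]
contact_force: [-0.3, 0.3, -3.5]
gripper_width: 0.429
```

>>> play_rows(commands=[[0,0,0.001,0],[0,0,0.001,0],[0,0,0.001,0],[0,0,0,0]])

```text
t: 14.55
eef_pos: [0.4879, -0.3644, 0.369]
tool_rot: [-0.0, 0.767, 0.642, -0.0]
contact_force: [0.3, -0.3, -3.9]
gripper_width: 0.43
```

>>> play_rows(commands=[[0,0,0.001,0],[0,0,0.001,0],[0,0,0.001,0],[0,0,0,0]])

```text
t: 14.95
eef_pos: [0.4879, -0.3644, 0.366]
tool_rot: [-0.0, 0.767, 0.642, -0.0]
contact_force: [-0.1, -0.2, -3.3]
gripper_width: 0.43
```

>>> play_rows(commands=[[0,0,0.001,0],[0,0,0.001,0],[0,0,0.001,0],[0,0,0.001,0],[0,0,0.001,0],[0,0,0,0]])

```text
t: 15.55
eef_pos: [0.4879, -0.3646, 0.3617]
tool_rot: [0.0, 0.767, 0.642, 0.0]
contact_force: [-2.5, 2.8, 4.5]
gripper_width: 0.432
```

>>> play_rows(commands=[[0,0,0.001,0],[0,0,0.001,0],[0,0,0.001,0],[0,0,0.001,0],[0,0,0,0]])

```text
t: 16.05
eef_pos: [0.488, -0.3645, 0.357]
tool_rot: [0.0, 0.767, 0.642, -0.0]
contact_force: [-1.6, 1.7, 3.1]
gripper_width: 0.428
```

>>> play_rows(commands=[[0,0,0.001,0],[0,0,0.001,0],[0,0,0.001,0],[0,0,0.001,0],[0,0,0,0]])

```text
t: 16.55
eef_pos: [0.488, -0.3645, 0.353]
tool_rot: [0.0, 0.767, 0.642, -0.0]
contact_force: [-1.6, 0.8, 2.6]
gripper_width: 0.425
```

>>> play_rows(commands=[[0,0,0.001,0],[0,0,0.001,0],[0,0,0.001,0],[0,0,0.001,0],[0,0,0,0]])

```text
t: 17.05
eef_pos: [0.488, -0.3645, 0.349]
tool_rot: [0.0, 0.767, 0.642, -0.0]
contact_force: [-1.6, 0.9, 2.6]
gripper_width: 0.426
```

>>> play_rows(commands=[[0,0,0.0007,0],[0,0,0,0]])

```text
t: 17.25
eef_pos: [0.488, -0.3645, 0.3484]
tool_rot: [0.0, 0.767, 0.642, -0.0]
contact_force: [-0.5, 1.3, 3.1]
gripper_width: 0.427
```

>>> play_rows(commands=[[0,0,0.0007,0],[0,0,0,0]])

```text
t: 17.45
eef_pos: [0.4879, -0.3645, 0.3477]
tool_rot: [0.0, 0.767, 0.642, 0.0]
contact_force: [-0.6, 1.1, 4.8]
gripper_width: 0.427
```

>>> play_rows(commands=[[0,0,0.0007,0],[0,0,0,0]])

```text
t: 17.65
eef_pos: [0.4879, -0.3645, 0.347]
tool_rot: [0.0, 0.767, 0.642, -0.0]
contact_force: [-1.8, 1.8, 3.9]
gripper_width: 0.429
```

>>> play_rows(commands=[[0,0,0.0005,0],[0,0,0,0]])

```text
t: 17.85
eef_pos: [0.488, -0.3645, 0.3466]
tool_rot: [0.0, 0.767, 0.642, 0.0]
contact_force: [-2.1, 1.3, 4.8]
gripper_width: 0.425
```

>>> play_rows(commands=[[0,0,0.0004,0],[0,0,0,0]])

```text
t: 18.05
eef_pos: [0.4879, -0.3645, 0.3464]
tool_rot: [-0.0, 0.767, 0.642, 0.0]
contact_force: [-2.2, 1.9, 6.7]
gripper_width: 0.428
```

>>> play_rows(commands=[[0,0,0.0004,0],[0,0,0,0]])

```text
t: 18.25
eef_pos: [0.4879, -0.3645, 0.3462]
tool_rot: [-0.0, 0.767, 0.642, 0.0]
contact_force: [-3.4, 2.8, 8.7]
gripper_width: 0.427
```

>>> play_rows(commands=[[0,0,0.0004,0],[0,0,0,0]])

```text
t: 18.45
eef_pos: [0.4879, -0.3646, 0.3461]
tool_rot: [-0.0, 0.767, 0.642, 0.0]
contact_force: [-2.7, 3.4, 10.2]
gripper_width: 0.427
```

>>> play_rows(commands=[[0,0,0.0003,0],[0,0,0,0]])

```text
t: 18.65
eef_pos: [0.4879, -0.3646, 0.346]
tool_rot: [-0.0, 0.767, 0.642, 0.0]
contact_force: [-3.4, 3.9, 12.3]
gripper_width: 0.426
```

>>> play_rows(commands=[[0,0,0.0005,0],[0,0,0.0005,0],[0,0,0,0]])

```text
t: 18.95
eef_pos: [0.4878, -0.3647, 0.3456]
tool_rot: [-0.0, 0.767, 0.642, 0.001]
contact_force: [-5.1, 5.7, 17.7]
gripper_width: 0.425
```

>>> play_rows(commands=[[0,0,0.0005,0],[0,0,0.0003,0],[0,0,0,0]])

```text
t: 19.25
eef_pos: [0.4878, -0.3648, 0.3453]
tool_rot: [-0.0, 0.767, 0.642, 0.001]
contact_force: [-6.3, 7.1, 22.1]
gripper_width: 0.428
```

>>> play_rows(commands=[[0,0,0.0003,0],[0,0,0,0],[0,0,0,0],[0,0,0,0],[0,0,0,0],[0,0,0,0]])

```text
t: 19.85
eef_pos: [0.4878, -0.3648, 0.3452]
tool_rot: [-0.0, 0.767, 0.642, 0.001]
contact_force: [-6.5, 6.7, 23.1]
gripper_width: 0.427
```

```bash
python3 - <<'E'
from h import *
o=sensors.get_obs(); print(o["eef_pos"],o["tool_rot"].round(4),o["contact_force"],o["gripper_width"],o["torque"])
a=cam("side"); save(a,"s8.png",285,385,130,250,5)
E
```

```text
[ 0.48778046 -0.36481647  0.34521851] [-0.      0.767   0.6417  0.001 ] [-6.49149308  6.7010415  23.05208784] 0.4270585878797204 [ 1.56390454  1.48809706 -0.03146588]
```

View pics/s8.png

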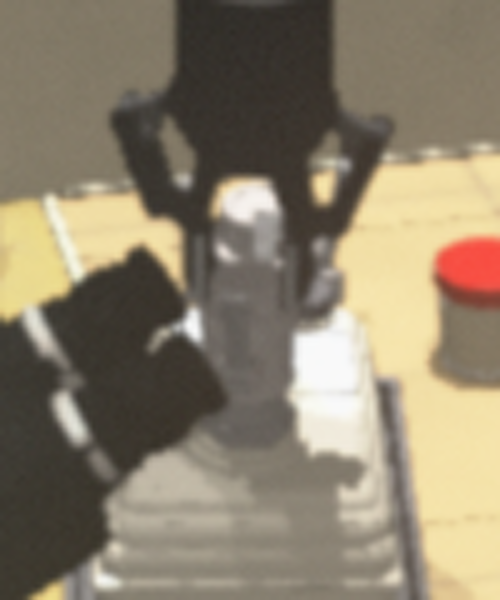

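>>> play_rows(commands=[[0,0,-0.001,0],[0,0,-0.001,0],[0,0,0,0]])

```text
t: 20.2
eef_pos: [0.4879, -0.3646, 0.3458]
tool_rot: [0.0, 0.767, 0.642, 0.0]
contact_force: [-2.7, 3.5, 10.0]
gripper_width: 0.428
```

>>> play_rows(commands=[[0,0,0,0],[0,0,0,0],[0,0,0,0],[0,0,0,0],[0,0,0,0]], claw=0.06)

```text
t: 20.7
eef_pos: [0.488, -0.3645, 0.3448]
tool_rot: [-0.0, 0.767, 0.642, -0.0]
contact_force: [0.2, -0.5, -0.4]
gripper_width: 0.701
```

>>> play_rows(commands=[[0,0,-0.01,0],[0,0,-0.02,0],[0,0,-0.03,0],[0,0,-0.03,0],[0,0,0,0],[0,0,0,0],[0,0,0,0]])

```text
t: 21.4
eef_pos: [0.4878, -0.3641, 0.4344]
tool_rot: [-0.001, 0.767, 0.642, -0.0]
contact_force: [-0.3, 0.7, -0.4]
gripper_width: 0.7
```

```bash
python3 - <<'E'
from h import *
o=sensors.get_obs(); print(o["eef_pos"],o["tool_rot"].round(4),o["contact_force"],o["gripper_width"],o["torque"])
a=cam("side"); save(a,"s9.png",285,385,130,250,5)
c=cam("wrist"); save(c,"w9.png"); 
t=cam("top"); save(t,"t9.png",330,400,215,285,7)
E
```

```text
[ 0.48782938 -0.36413215  0.43443271] [-6.000e-04  7.669e-01  6.418e-01 -0.000e+00] [-0.32301863  0.71028134 -0.39185718] 0.6999307224574944 [-0.01231477 -0.00053149 -0.03696963]
```

View pics/s9.png

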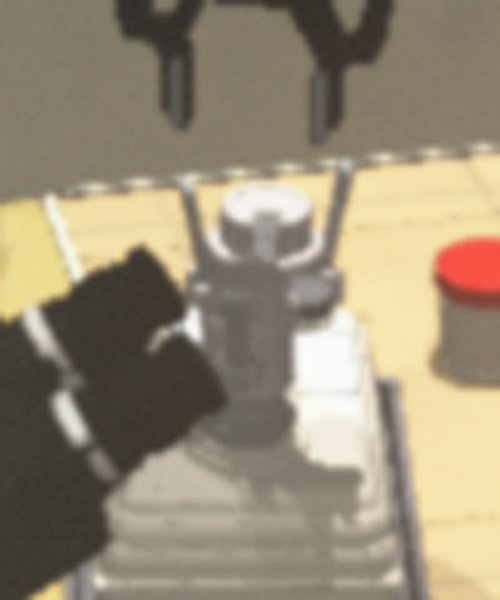

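View pics/w9.png

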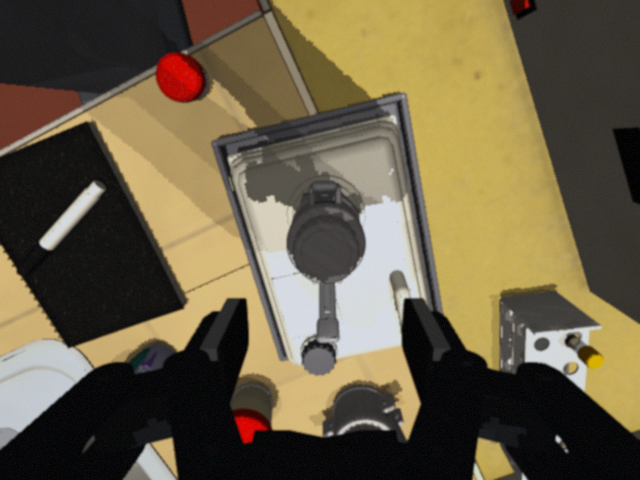

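```bash
python3 - <<'E'
from h import *
c=cam("wrist"); t=cam("top")
print("vent",dep(c,318,357),dep(t,418,265),onz(t,418.5,265.5,.11)); print("grip end",dep(c,398,280),dep(t,389,230),onz(c,398,275,.11))
b=dep(c,328,325); print("lever b end",b, dep(c,330,337))
print("lever a",dep(c,325,188))
W=cloud(c,300,350,170,210).reshape(-1,3); k=W[:,2]>.19; print(W[k].mean(0) if k.any() else None, np.nanmax(W[:,2]))
W=cloud(c,300,350,290,345).reshape(-1,3); k=W[:,2]>.175; print(W[k].mean(0) if k.any() else None,W[k].max(0),W[k].min(0))
W=cloud(c,300,355,215,275).reshape(-1,3); k=(W[:,2]>.178)&(W[:,2]<.195); print("top",np.median(W[k],0),k.sum())
save(c,"w9c.png",250,420,150,380,2.5)
E
```

```text
vent [ 0.4597667  -0.48531311  0.10878991] [ 0.46153803 -0.48687412  0.10599894] [ 0.46024833 -0.48719359  0.11      ]
grip end [ 0.53747802 -0.42847639  0.10291528] [ 0.47975292 -0.35801482  0.62998624] [ 0.5371569  -0.42089355  0.11      ]
lever b end [ 0.48118008 -0.41104687  0.18906092] [ 0.4815444  -0.41564046  0.19546381]
lever a [ 0.49465228 -0.32561291  0.19961906]
[ 0.49400597 -0.32497831  0.19913074] 0.2025914754901995
[ 0.48063962 -0.4107431   0.18781748] [ 0.48743773 -0.40111405  0.19751162] [ 0.47287063 -0.42058015  0.17503635]
top [ 0.4891304  -0.36231643  0.18701147] 2913
```

View pics/w9c.png

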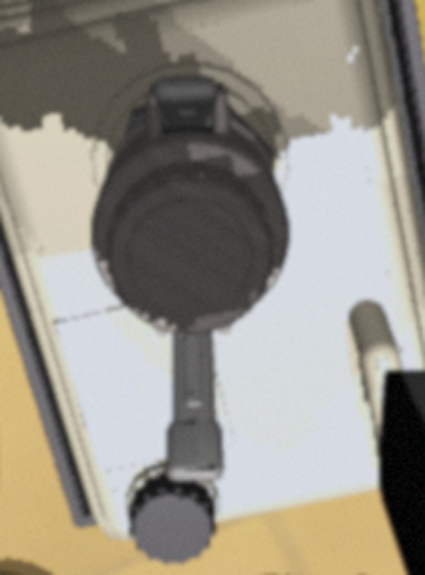

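>>> play_rows(commands=[[0,0,0,0],[0,0,0,0],[0,0,0,0],[0,0,0,0],[0,0,0.03,0],[0,0,0.025,0],[0,0,0.01,0],[0,0,0.004,0],[0,0,0,0],[0,0,0,0]], claw=0.0, force=30)

```text
t: 22.65
eef_pos: [0.4882, -0.365, 0.3671]
tool_rot: [0.001, 0.767, 0.642, 0.0]
contact_force: [-0.1, 0.1, 0.1]
gripper_width: -0.001
```

```bash
python3 - <<'E'
from h import *
o=sensors.get_obs(); print(o["eef_pos"],o["contact_force"],o["gripper_width"])
c=cam("wrist"); save(c,"w10.png",200,450,220,480,2.2); 
a=cam("side"); save(a,"s10.png",285,385,130,250,5)
E
```

```text
[ 0.4881517  -0.36495748  0.36711827] [-0.07188237  0.1395012   0.06368489] -0.0007184434186590872
```

View pics/s10.png

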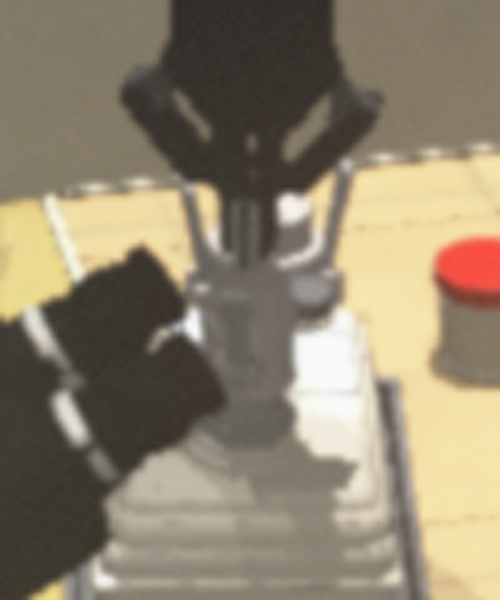

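View pics/w10.png

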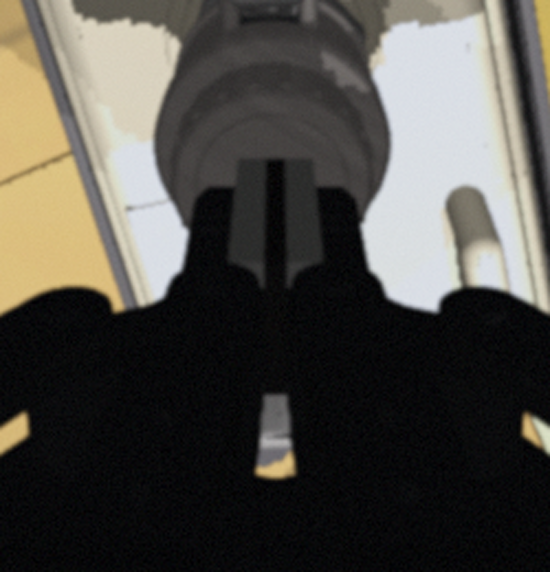

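>>> play_rows(commands=[[-0.011,0,0.0036,0],[-0.012,0,0,0],[-0.01,0,0,0],[-0.0042,0,0.0037,0],[-0.0042,0,0.0038,0],[-0.0043,0,0.004,0],[-0.0043,0,0.004,0],[0,0,0,0]])

```text
t: 23.55
eef_pos: [0.4788, -0.414, 0.3461]
tool_rot: [-0.0, 0.767, 0.642, -0.0]
contact_force: [-0.9, -0.4, 1.2]
gripper_width: -0.001
```

```bash
python3 - <<'E'
from h import *
o=sensors.get_obs(); print(o["eef_pos"],o["contact_force"])
a=cam("side"); save(a,"s11.png",285,385,130,250,5)
E
```

```text
[ 0.47884339 -0.41396271  0.34614604] [-0.89171307 -0.36384892  1.1987566 ]
```

View pics/s11.png

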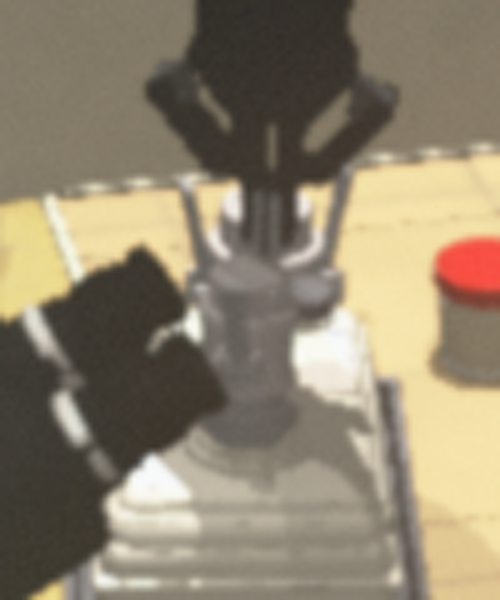

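>>> play_rows(commands=[[-0.003,0,0.0045,0],[-0.003,0,0.0045,0],[-0.003,0,0.007,0],[-0.0015,0,0.004,0],[-0.0015,0,0.004,0],[-0.004,0,0.003,0],[-0.004,0,0.003,0],[-0.0015,0,0.0035,0],[-0.0015,0,0.0035,0],[0,0,0,0]])

```text
t: 24.6
eef_pos: [0.4748, -0.4367, 0.3094]
tool_rot: [-0.0, 0.767, 0.642, -0.0]
contact_force: [0.1, -0.1, 1.4]
gripper_width: 0.002
```

```bash
python3 - <<'E'
from h import *
o=sensors.get_obs(); print(o["eef_pos"],o["contact_force"])
c=cam("wrist"); save(c,"w12.png",200,450,220,480,2.2); 
t=cam("top"); save(t,"t12.png",330,430,205,285,6)
E
```

```text
[ 0.47477342 -0.4366822   0.30942723] [ 0.1134624  -0.12857875  1.39611984]
```

View pics/w12.png

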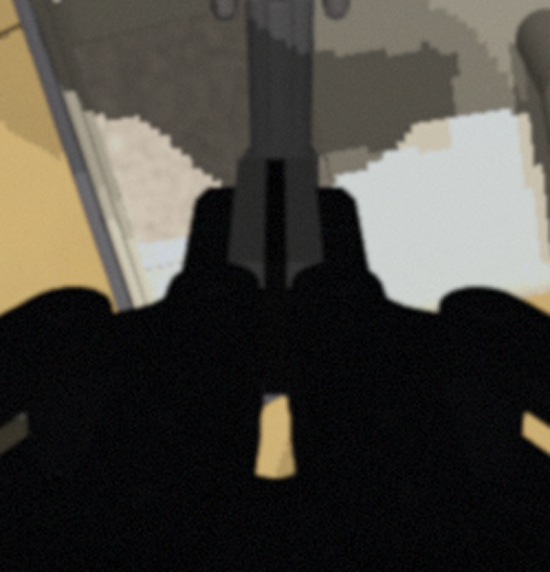

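>>> play_rows(commands=[[-0.001,0,0.003,0],[0,0,0.003,0],[0,0,0.0025,0],[0.001,0,0.0025,0],[0.001,0,0.0025,0],[0,0,0,0]])

```text
t: 25.3
eef_pos: [0.4753, -0.4351, 0.2959]
tool_rot: [-0.0, 0.767, 0.642, -0.0]
contact_force: [-0.1, 0.1, 0.4]
gripper_width: -0.001
```

>>> play_rows(commands=[[0.001,0,0.003,0],[0.001,0,0.003,0],[0.001,0,0.003,0],[0,0,0,0]])

```text
t: 25.7
eef_pos: [0.4757, -0.4321, 0.2868]
tool_rot: [-0.0, 0.767, 0.642, -0.0]
contact_force: [0.6, -0.0, 0.8]
gripper_width: -0.003
```

```bash
python3 - <<'E'
from h import *
o=sensors.get_obs(); print(o["eef_pos"],o["contact_force"])
c=cam("wrist"); save(c,"w13.png",150,490,120,480,1.7); 
t=cam("top"); save(t,"t13.png",330,430,205,285,6)
a=cam("side"); save(a,"s13.png",285,385,130,250,5)
E
```

```text
[ 0.47573142 -0.43214454  0.28681663] [ 0.57278563 -0.02888704  0.7618422 ]
```

View pics/w13.png

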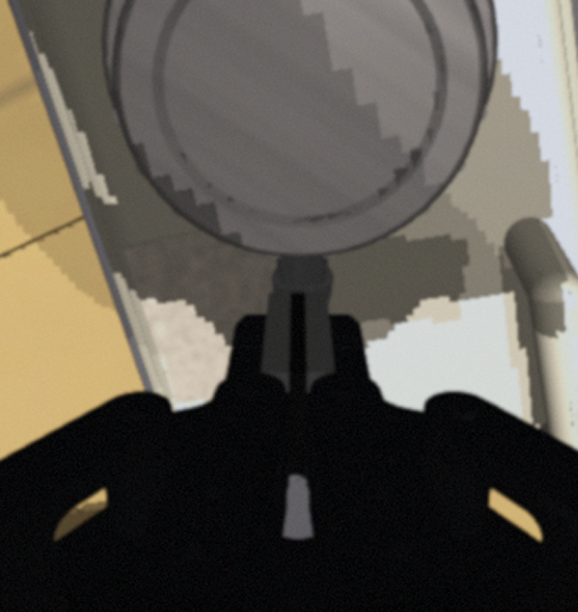

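View pics/s13.png

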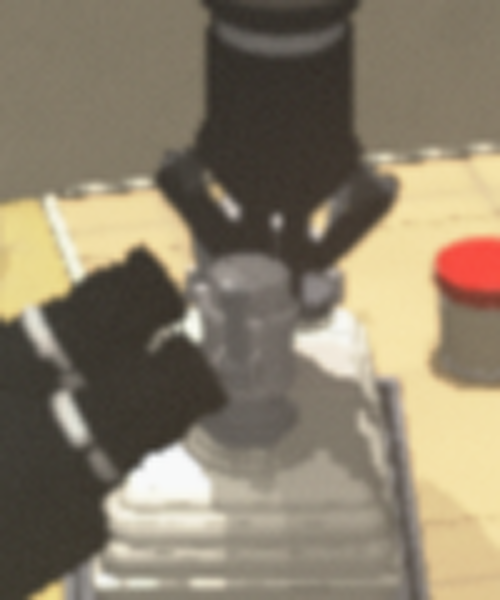

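```bash
python3 - <<'E'
from h import *
c=cam("wrist")
for v in (272,275,278,281,284,287,290,296,302): print(v,dep(c,327,v).round(4))
E
```

```text
272 [ 0.4807 -0.409   0.1311]
275 [ 0.4804 -0.4107  0.1296]
278 [ 0.4801 -0.4126  0.1277]
281 [ 0.4797 -0.4147  0.1255]
284 [ 0.4794 -0.4163  0.1245]
287 [ 0.4788 -0.4203  0.1182]
290 [ 0.4785 -0.4217  0.1178]
296 [ 0.4784 -0.4223  0.1219]
302 [ 0.4783 -0.4226  0.1262]
```

>>> play_rows(commands=[[0.001,0,0.002,0],[0.001,0,0.002,0],[0.001,0,0.002,0],[0,0,0,0]])

```text
t: 26.3
eef_pos: [0.4764, -0.4292, 0.2811]
tool_rot: [-0.0, 0.767, 0.642, -0.0]
contact_force: [-0.5, -0.6, 1.4]
gripper_width: 0.001
```

```bash
python3 - <<'E'
from h import *
o=sensors.get_obs(); print(o["eef_pos"],o["contact_force"])
c=cam("wrist")
for v in range(262,300,4): print(v,dep(c,327,v).round(4))
save(c,"w14.png",150,490,120,480,1.7); 
E
```

```text
[ 0.47636601 -0.42918929  0.28105788] [-0.53196925 -0.57995422  1.37249046]
262 [ 0.4858 -0.3791  0.1868]
266 [ 0.4856 -0.38    0.1864]
270 [ 0.4856 -0.3805  0.1871]
274 [ 0.4853 -0.3818  0.1857]
278 [ 0.4852 -0.3823  0.1864]
282 [ 0.4852 -0.3825  0.1877]
286 [ 0.485  -0.3835  0.187 ]
290 [ 0.4849 -0.3844  0.1867]
294 [ 0.4848 -0.3846  0.1879]
298 [ 0.4846 -0.3861  0.1864]
```

View pics/w14.png

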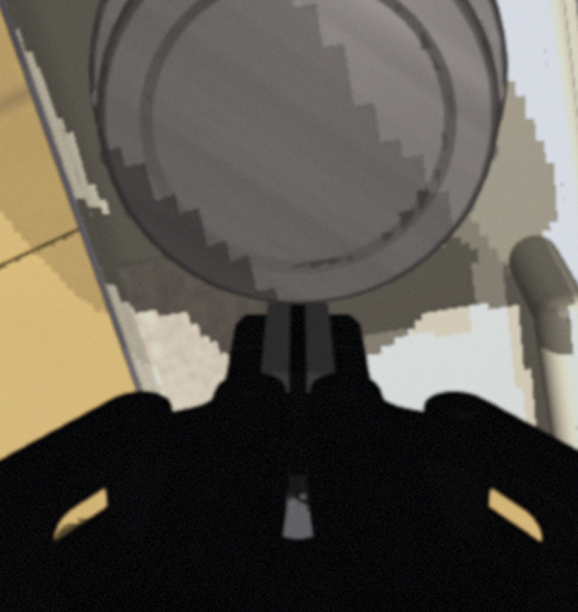

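>>> play_rows(commands=[[0,0,-0.015,0],[0,0,-0.035,0],[0,0,-0.04,0],[0,0,-0.04,0],[0,0,0,0]])

```text
t: 26.85
eef_pos: [0.4764, -0.4313, 0.4182]
tool_rot: [0.005, 0.767, 0.641, 0.001]
contact_force: [-0.1, 0.3, -0.6]
gripper_width: -0.006
```

```bash
python3 - <<'E'
from h import *
o=sensors.get_obs(); print(o["eef_pos"],o["contact_force"])
c=cam("wrist")
save(c,"w15.png",200,450,50,330,2.1); 
a=cam("side"); save(a,"s15.png",285,385,130,250,5)
E
```

```text
[ 0.47639282 -0.43129742  0.41815154] [-0.05425925  0.32204748 -0.622249  ]
```

View pics/w15.png

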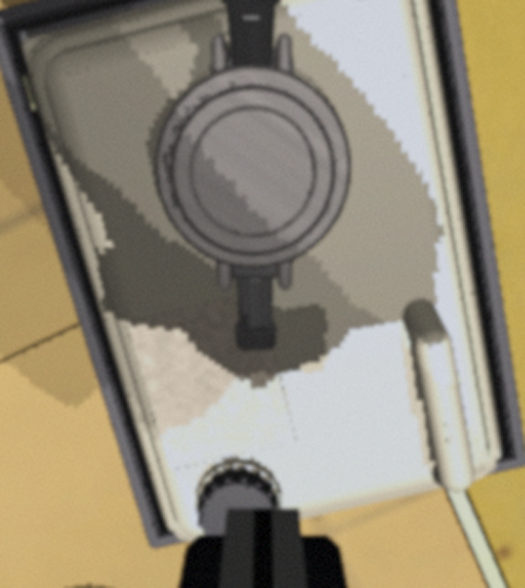

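View pics/s15.png

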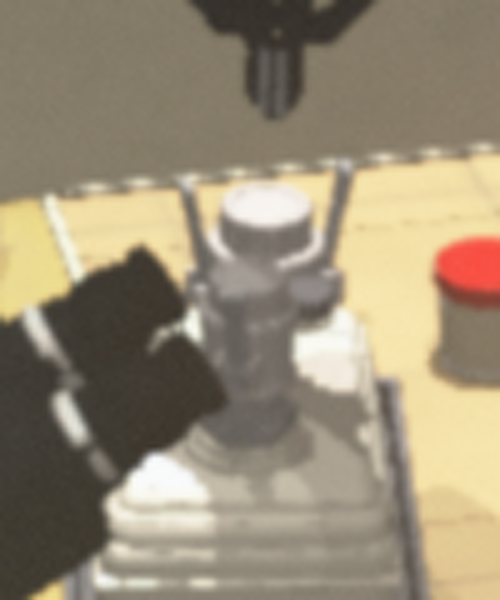

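```bash
python3 - <<'E'
from h import *
c=cam("wrist"); 
ax=np.array([np.cos(np.radians(79.9)),np.sin(np.radians(79.9))]); C=np.array([.488,-.3645])
for v in (180,184,188,192,196,200,204,207,210,213,216): 
    p=dep(c,322,v); print(v,p.round(4),"r",round(-(p[:2]-C)@ax,4))
print("a")
for v in (50,54,58,62,66,70): 
    p=dep(c,320,v); print(v,p.round(4),"r",round(-(p[:2]-C)@ax,4))
W=cloud(c,280,365,85,180).reshape(-1,3); k=(W[:,2]>.18)&(W[:,2]<.195); A=np.c_[W[k][:,:2]-C,np.ones(k.sum())]; s=np.linalg.lstsq(A,W[k][:,2],rcond=None)[0]; print(s,np.median(W[k],0),k.sum())
E
```

```text
180 [ 0.4829 -0.388   0.1712] r 0.024
184 [ 0.4819 -0.3931  0.1533] r 0.0292
188 [ 0.4813 -0.396   0.1495] r 0.0322
192 [ 0.4806 -0.3996  0.143 ] r 0.0358
196 [ 0.48  -0.403  0.138] r 0.0393
200 [ 0.4794 -0.4062  0.1346] r 0.0426
204 [ 0.4787 -0.4098  0.1298] r 0.0463
207 [ 0.4782 -0.4126  0.1264] r 0.049
210 [ 0.4778 -0.4149  0.1248] r 0.0515
213 [ 0.4771 -0.4184  0.1189] r 0.055
216 [ 0.4766 -0.4212  0.1158] r 0.0579
a
50 [ 0.4929 -0.3284  0.1941] r -0.0364
54 [ 0.4927 -0.3296  0.1909] r -0.0352
58 [ 0.4924 -0.3306  0.1868] r -0.0341
62 [ 0.4922 -0.332   0.1839] r -0.0328
66 [ 0.4919 -0.3335  0.1826] r -0.0312
70 [ 0.4916 -0.3347  0.1782] r -0.0299
[ 1.75566658e-04 -8.05424648e-04  1.87039907e-01] [ 0.48793498 -0.36525195  0.18703808] 5310
```

>>> play_rows(commands=[[0.001,0,0.04,0],[0.001,0,0.04,0],[0,0,0.035,0],[0,0,0.015,0],[0,0,0.004,0],[0,0,0.003,0],[0,0,0,0],[0,0,0,0]])

```text
t: 27.8
eef_pos: [0.4769, -0.4279, 0.2757]
tool_rot: [0.001, 0.767, 0.642, 0.0]
contact_force: [-0.5, -0.7, 0.1]
gripper_width: -0.002
```

>>> play_rows(commands=[[0,0,0.001,0],[0,0,0.001,0],[0,0,0,0]])

```text
t: 28.1
eef_pos: [0.4768, -0.4276, 0.2728]
tool_rot: [0.0, 0.767, 0.642, 0.0]
contact_force: [-0.8, -0.5, 1.8]
gripper_width: 0.003
```

>>> play_rows(commands=[[0,0,0.001,0],[0,0,0.001,0],[0,0,0,0]])

```text
t: 28.4
eef_pos: [0.4766, -0.4275, 0.2703]
tool_rot: [-0.0, 0.767, 0.642, -0.0]
contact_force: [0.6, -1.6, 1.1]
gripper_width: -0.0
```

>>> play_rows(commands=[[0,0,0.001,0],[0,0,0.001,0],[0,0,0,0]])

```text
t: 28.7
eef_pos: [0.4766, -0.4276, 0.2684]
tool_rot: [0.0, 0.767, 0.642, -0.0]
contact_force: [0.2, -1.2, 1.5]
gripper_width: 0.0
```

>>> play_rows(commands=[[0,0,-0.02,0],[0,0,-0.04,0],[0,0,-0.045,0],[0,0,-0.045,0],[0,0,0,0],[0,0,0,0]])

```text
t: 29.3
eef_pos: [0.4767, -0.4273, 0.419]
tool_rot: [0.001, 0.767, 0.642, 0.001]
contact_force: [-0.4, 0.4, -0.4]
gripper_width: 0.002
```

```bash
python3 - <<'E'
from h import *
o=sensors.get_obs(); print(o["eef_pos"],o["contact_force"])
c=cam("wrist"); save(c,"w16.png",200,450,50,330,2.1)
ax=np.array([np.cos(np.radians(79.9)),np.sin(np.radians(79.9))]); C=np.array([.488,-.3645])
W=cloud(c,310,335,150,260).reshape(-1,3); r=-(W[:,:2]-C)@ax; lat=(W[:,:2]-C)@np.array([ax[1],-ax[0]])
k=(r>.030)&(r<.075)&(abs(lat)<.005)&(W[:,2]>.095)&(W[:,2]<.16)
p=np.polyfit(r[k],W[k,2],1); print(np.degrees(np.arctan(p[0])),r[k].max(),W[k,2].min(),k.sum())
for a in np.arange(.03,.076,.003):
    q=k&(abs(r-a)<.0015); print(round(a,3),q.sum(),np.median(W[q,2]) if q.any() else None)
E
```

```text
[ 0.47674132 -0.42728893  0.41904039] [-0.40142994  0.40383662 -0.35153243]
-60.38172195467506 0.05770682958675985 0.10328917172484801 382
0.03 34 0.15210075647369503
0.033 34 0.14993658180855512
0.036 46 0.13830472601009008
0.039 47 0.1338709822848618
0.042 45 0.12905301383712553
0.045 41 0.12419651216584295
0.048 39 0.11952105058265472
0.051 36 0.11417156666339677
0.054 36 0.11040358257824842
0.057 24 0.10539550487474375
0.06 0 None
0.063 0 None
0.066 0 None
0.069 0 None
0.072 0 None
0.075 0 None
```

View pics/w16.png

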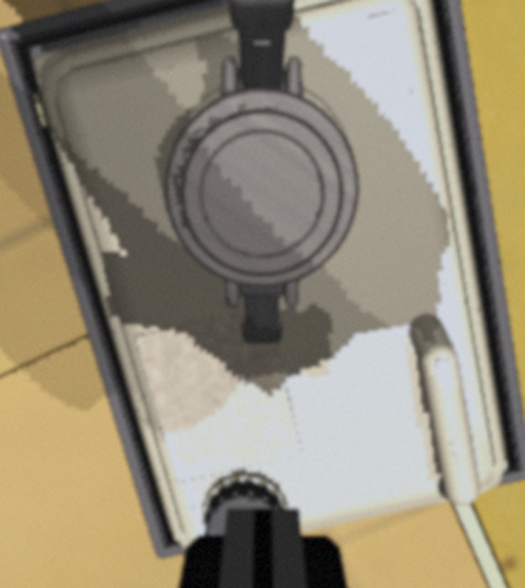

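>>> play_rows(commands=[[0.02,0,0,0],[0.03,0,0,0],[0.014,0,0,0],[0,0,0.02,0],[0,0,0.02,0],[0,0,0.01,0],[0,0,0.003,0],[0,0,0,0],[0,0,0,0]])

```text
t: 30.25
eef_pos: [0.488, -0.3649, 0.3659]
tool_rot: [0.0, 0.767, 0.642, 0.0]
contact_force: [0.3, 0.0, -0.2]
gripper_width: -0.003
```

>>> play_rows(commands=[[0.008,0,0.0015,0],[0.008,0,0,0],[0.008,0,0,0],[0.007,0,0,0],[0.005,0,0.003,0],[0.006,0,0.0055,0],[0.0042,0,0.004,0],[0.0042,0,0.005,0],[0,0,0,0]])

```text
t: 31.15
eef_pos: [0.497, -0.314, 0.3454]
tool_rot: [-0.001, 0.767, 0.642, -0.0]
contact_force: [-0.9, 0.1, 0.6]
gripper_width: 0.0
```

```bash
python3 - <<'E'
from h import *
o=sensors.get_obs(); print(o["eef_pos"],o["contact_force"])
c=cam("wrist"); save(c,"w17.png",200,450,200,480,2.1)
a=cam("side"); save(a,"s17.png",285,385,130,250,5)
E
```

```text
[ 0.49697148 -0.31395346  0.34541103] [-0.86057177  0.05574047  0.56906911]
```

View pics/s17.png

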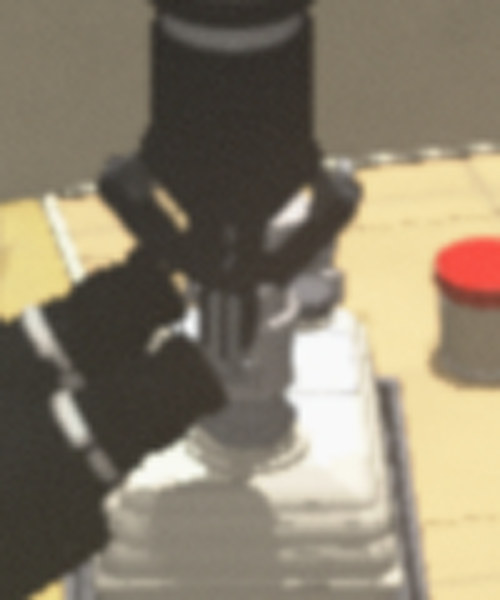

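View pics/w17.png

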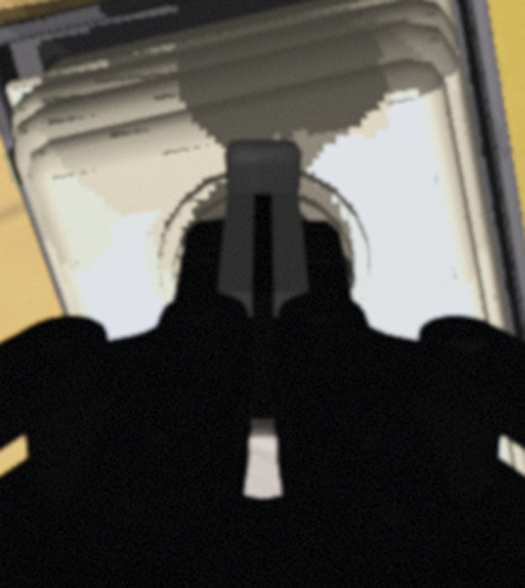

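>>> play_rows(commands=[[0.003,0,0.0045,0],[0.002,0,0.0045,0],[0.003,0,0.007,0],[0.0015,0,0.004,0],[0.0015,0,0.004,0],[0.004,0,0.003,0],[0.004,0,0.003,0],[0.0015,0,0.003,0],[0.0015,0,0.003,0],[0,0,0,0]])

```text
t: 32.25
eef_pos: [0.5008, -0.2926, 0.3099]
tool_rot: [-0.001, 0.767, 0.642, 0.0]
contact_force: [0.3, -0.2, 0.8]
gripper_width: 0.001
```

>>> play_rows(commands=[[0.001,0,0.003,0],[0,0,0.003,0],[0,0,0.0025,0],[0,0,0,0]])

```text
t: 32.65
eef_pos: [0.5008, -0.2921, 0.3015]
tool_rot: [-0.0, 0.767, 0.642, -0.0]
contact_force: [1.3, -0.1, -0.1]
gripper_width: 0.002
```

>>> play_rows(commands=[[-0.001,0,0.0025,0],[-0.001,0,0.0025,0],[-0.001,0,0.003,0],[0,0,0,0]])

```text
t: 33.05
eef_pos: [0.5002, -0.2952, 0.2934]
tool_rot: [-0.0, 0.767, 0.642, -0.0]
contact_force: [-0.2, -1.0, 0.4]
gripper_width: 0.0
```

>>> play_rows(commands=[[-0.001,0,0.003,0],[-0.001,0,0.003,0],[-0.001,0,0.003,0],[-0.001,0,0.003,0],[-0.001,0,0.003,0],[0,0,0,0]])

```text
t: 33.65
eef_pos: [0.4994, -0.3, 0.2784]
tool_rot: [-0.0, 0.767, 0.642, -0.0]
contact_force: [0.4, 1.2, -0.1]
gripper_width: 0.0
```

>>> play_rows(commands=[[-0.001,0,0.003,0],[0,0,0.002,0],[0,0,0.002,0],[0,0,0.002,0],[0,0,0,0]])

```text
t: 34.15
eef_pos: [0.4997, -0.3005, 0.27]
tool_rot: [-0.0, 0.767, 0.642, 0.001]
contact_force: [0.7, 3.3, 5.8]
gripper_width: -0.001
```

>>> play_rows(commands=[[0,0,-0.02,0],[0,0,-0.04,0],[0,0,-0.045,0],[0,0,-0.045,0],[-0.03,0,0,0],[-0.035,0,0,0],[-0.035,0,0,0],[-0.03,0,0,0],[0,0,0,0],[0,0,0,0],[0,0,0,0]])

```text
t: 35.25
eef_pos: [0.4769, -0.428, 0.4193]
tool_rot: [-0.001, 0.767, 0.642, 0.0]
contact_force: [-0.1, 0.4, 0.1]
gripper_width: -0.003
```

```bash
cat > chk.py <<'E'
from h import *
import sys
o=sensors.get_obs(); print(o["eef_pos"],o["contact_force"])
c=cam("wrist"); save(c,sys.argv[1],200,450,0,330,1.8)
ax=np.array([np.cos(np.radians(79.9)),np.sin(np.radians(79.9))]); C=np.array([.488,-.3645])
W=cloud(c,200,450,0,300).reshape(-1,3); r=-(W[:,:2]-C)@ax; lat=(W[:,:2]-C)@np.array([ax[1],-ax[0]])
for s in (1,-1):
  k=(s*r>.036)&(s*r<.075)&(abs(lat)<.005)&(W[:,2]>.098)&(W[:,2]<.16)
  if k.sum()>10:
    p=np.polyfit(s*r[k],W[k,2],1); print("b" if s>0 else "a",np.degrees(np.arctan(p[0])),(s*r[k]).max(),W[k,2].min(),k.sum())
    for a in np.arange(.03,.076,.004):
      q=k&(abs(s*r-a)<.002); print(round(a,3),q.sum(),np.median(W[q,2]) if q.any() else None)
k=(np.hypot(r,lat)<.019)&(W[:,2]>.175)&(W[:,2]<.2); A=np.c_[r[k],lat[k],np.ones(k.sum())]; print(np.linalg.lstsq(A,W[k,2],rcond=None)[0],k.sum())
E
python3 chk.py w18.png
```

```text
[ 0.47690549 -0.42802804  0.41933203] [-0.0984627   0.36064044  0.11249333]
b -57.65882130305864 0.056658569407602076 0.10352735246504026 282
0.03 0 None
0.034 0 None
0.038 66 0.13345872877277187
0.042 57 0.12693527112805106
0.046 49 0.12080514242610678
0.05 53 0.1137895691619631
0.054 43 0.10806477595590185
0.058 14 0.1043373157392543
0.062 0 None
0.066 0 None
0.07 0 None
0.074 0 None
a -57.850087516233465 0.05568734686547895 0.10226179145665035 435
0.03 0 None
0.034 0 None
0.038 98 0.1314147838012965
0.042 90 0.12475930406401349
0.046 87 0.11849746891622144
0.05 83 0.11220136837621787
0.054 77 0.10610347614972748
0.058 0 None
0.062 0 None
0.066 0 None
0.07 0 None
0.074 0 None
[9.76729515e-04 2.34268402e-05 1.86828117e-01] 4669
```

View pics/w18.png

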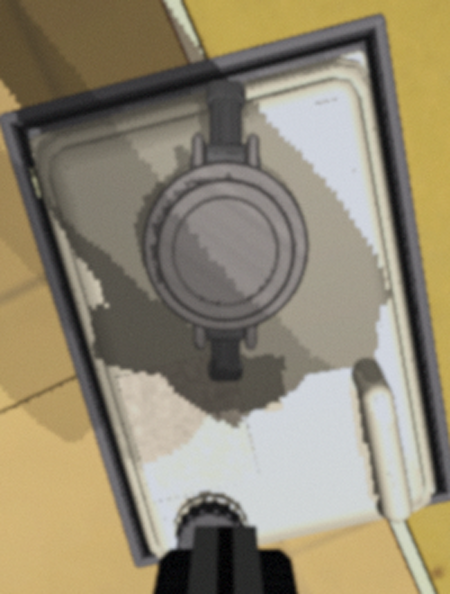

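```bash
python3 - <<'E'
from h import *
c=cam("wrist"); t=cam("top"); s=cam("side")
for n,cc in (("w",c),("t",t)):
    if n=="w": W=cloud(cc,200,450,0,330).reshape(-1,3)
    else: W=cloud(cc,320,440,205,300).reshape(-1,3)
    for nm,lo,hi in(("tanktop",.08,.098),("captop",.178,.194)):
        k=(W[:,2]>lo)&(W[:,2]<hi); h,e=np.histogram(W[k,2],40); i=h.argmax(); print(n,nm,k.sum(),np.median(W[k],0).round(4),"mode",e[i].round(4))
for n,(u,v) in dict(red1=(304,302),reagent=(262,188),oil=(167,259),vial=(202,257),w2=(132,274)).items(): print(n,dep(t,u,v).round(3))
save(t,"t18.png"); save(s,"s18.png",250,450,100,400,2)
E
```

```text
w tanktop 30282 [ 0.4945 -0.4079  0.0905] mode 0.0903
w captop 4930 [ 0.4881 -0.3645  0.1868] mode 0.1866
t tanktop 697 [ 0.5362 -0.3507  0.0891] mode 0.0894
t captop 0 [nan nan nan] mode 0.0
red1 [ 0.397 -0.257  0.698]
reagent [ 0.634 -0.15   0.122]
oil [0.487 0.073 0.062]
vial [ 0.489 -0.009  0.074]
w2 [0.456 0.165 0.025]
  return _methods._mean(a, axis=axis, dtype=dtype,
  ret = um.true_divide(
```

View pics/s18.png

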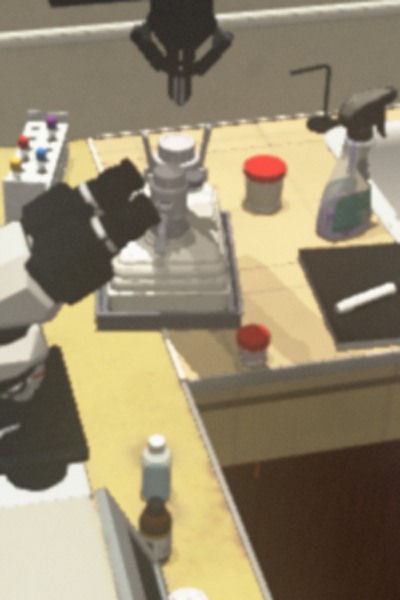

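```bash
python3 - <<'E'
from h import *
print(bot.hand_in())
E
```

```text
the job is handed in; nothing more can be done
None
```

The smaller cap is pushed home on the adaptor with both cam levers fully down, and the job was handed in at about 35 s of the 72 s allowed. The hand-in gave no verdict.

**What I did:** I gripped the cap on its fluted top and turned it so the levers swing clear of the carrying grip and the vent cap. It met about 7–8 N of seal drag on the way down. I pressed to about 26 N in all (wrist force, allowing for the cap's weight) and held that for about 0.6 s with both levers raised. I then swung the -y lever (lever_b) to its stop, followed by the +y lever (lever_a).

**Last checks, from the wrist camera's depth:**

| Check | Reading | Needed |
|---|---|---|
| Levers below level | about 58° (2.4 rad), both | joints above 2.1 rad |
| Cap tilt | about 0.001 rad | below 0.05 rad |
| Mouth below adaptor top | 34–35 mm | at least 33 mm |
| Cap centre off the adaptor position measured earlier | within about 1 mm | within 2 mm |

The four things standing near the cap's starting place (reagent, vial, oil, cup_low) read within about 3 mm of where they started. The fingers were clear of the cap.

**What did not match:**
- **Lever force:** I expected 4–12 N as the cams bite, but read only about 1–2 N, taken at rest after each step. The +y lever rose to about 6 N near its stop.
- **First-lever tilt:** I saw no tilt after the first lever, although up to 4° was expected.
- **Extra pass:** The -y lever looked a little short of its stop after the first pass (about 53°), so I pressed it again.
- **Red-lidded cup:** My depth reading on the red-lidded cup was blocked by the arm. In the side view it looks unmoved.

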